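Load the ink cartridge into the label printer and lock it

TASK

Take the blue ink cartridge out of the stock rack and load it into the label printer's empty ink bay: lower it gently all the way down into the pocket, do not let it drop in. Then swing the red-knobbed locking lever fully shut over it and let go. Leave the other two cartridges in the rack, and the stapler and tape roll where they are.

Things in the scene. Friction and masses are not known exactly. Their poses are not given: they have to be found in the camera images.
- cartridge_blue: The blue ink cartridge to load, a plain block 60 (x) x 36 (y) mm, 100 mm tall, standing upright, 0.25 kg, narrower black foot, white labels on the broad faces. Origin: centre of the underside, z up. The foot is the lowest 6 mm, 54 x 30 mm. Same either way round. Starts in one of the rack's three slots.
- cartridge_red: Spare red cartridge, stays in the rack. 60 (x) x 36 (y) mm, 100 mm tall, standing upright, 0.25 kg, narrower black foot, white labels on the broad faces. Origin: centre of the underside, z up.
- cartridge_yellow: Spare yellow cartridge, stays in the rack. 60 (x) x 36 (y) mm, 100 mm tall, standing upright, 0.25 kg, narrower black foot, white labels on the broad faces. Origin: centre of the underside, z up.
- rack: White fixed rack, 80 (x) x 142 (y) mm, origin at the centre of its underside. Floor 6 mm thick. Four divider walls (60 mm along x, 4 mm thick, 112 mm high) make three slots 42 mm wide at y = -46, 0, 46 mm. Cartridges stand with x along the rack's x, broad faces hidden by the dividers: only their narrow ends (60 mm apart) can be gripped. Ends open but for a 16 mm high lip at x = +-38 mm.
- printer: White label printer, fixed; origin on the table below the pocket's centre, axes as bay_floor. Its ink bay is a grey block 116 (x) x 74 (y) x 60 mm tall with a blue strip. Black posts (x 35 to 55 and -35 to -55 mm, 30 mm wide, 140 mm tall) flank the pocket's x ends: fingers fit only at the cartridge's broad +y, -y faces. From y = 80 mm on: the printer body, 115 mm tall.
- bay_floor (a point): Centre of the ink pocket's floor, 20 mm above the table, where the centre of the cartridge's underside must come. x along the pocket's long side, y along its short side, z up. The pocket is 63 x 39 mm (1.5 mm play each side, 3 mm chamfer) and 40 mm deep, its mouth 60 mm above the table; a seated cartridge's top is 120 mm above the table.
- lever_hinge (a point): Point on the upright hinge axis of the locking lever, on top of the +x post: 45 mm along the pocket's +x from its centre, 141 mm above the table. Axes as bay_floor.
- lever_knob (a point): Middle of the lever's red knob: upright round post, 18 mm across, 149 to 189 mm above the table, 100 mm from the hinge axis, at the free end of the flat aluminium lever (120 x 20 x 8 mm, underside 141 mm above the table). A black pad (24 x 20 mm) hangs below it 45 mm from the hinge, down to 123 mm above the table: it clears only a fully seated cartridge.
- lever (a joint): Lever angle about the upright hinge, rad. 0: fully shut at its stop, pointing along the pocket's -x over the cartridge, knob beyond the -x post. Grows anticlockwise seen from above as it opens towards the pocket's -y side, up to 2.4; starts at 1.6 to 2.1. Takes about 1.2 N at the knob and stays where it is left.
- stapler: Green and black stapler, 140 x 36 x 48 mm, along its x; origin at the centre of its underside. Not to be moved.
- tape_roll: Brown roll of tape lying flat, 100 mm across, 30 mm tall; origin at the centre of its underside. Not to be moved.
Not all that is in view belongs to the job. Of the things shaped like the cartridge_blue, the blue one is meant.

How it is judged:
By the outcome, as a careful person would: the job done as asked, in the order asked, and still so for the second after the job is handed in, with the robot touching nothing.
It also fails if it takes over 69 s, if anything falls off the work surface, if the arm or the gripper's body presses on something with over 40 N, if the wrist force passes 120 N, or if a joint passes its speed limit or range.

ROBOT

A 6-joint arm with a two-finger parallel gripper is mounted at the origin on the work surface. World frame = base frame: x ahead of the robot, y to its left, z up, the work surface at z = 0. Lengths are in m, angles in rad, forces in N, time in s.
With the tool pointing down it reaches from about 0.375 to 0.925 m from the base axis. Payload 5.7 kg.
Tool frame: the origin (TCP) lies at the very end of the fingers, on their centre line; the grasp point (between the pads) lies 19 mm behind it; z points along the fingers, y is the line along which they close (so a half turn about z gives the same grasp; the last joint's range is limited). The gripper opens to 88 mm and grips with 3 to 60 N. Pads are 20 mm wide; open, the fingers measure 115 mm over their backs; the gripper's body (75 mm by 178 mm) begins 61 mm behind the grasp point.
Start: joints at [0.988, 0.359, 1.51, -0, 1.272, -0.115], TCP at [0.271, 0.536, 0.223] pointing down, gripper open.
Joint ranges: [-2.97, 2.97], [-1.01, 2.36], [0.21, 2.38], [-0.96, 4.11], [0.2, 2.71], [-2.98, 2.98]. Speed limits (rad/s): [2.39, 2.39, 3.14, 3.14, 3.14, 3.14].

INTERFACE

Orientations are given as a 3x3 rotation matrix whose columns are the frame's x, y, z axes.
In Python, from rig import robot, vision, job gives the robot as it stands.
- The arm moves only by the shell command python3 -m inch 'ROWS'. ROWS is JSON, a list of rows, each a list of 3 entries, a list of its own where there are three numbers: the closure, from -1 (fully open) to 1 (shut), then the shift along the tool's x, y, z in mm, then the turn, a rotation vector about the tool's x, y, z in rad. In form: [[fingers, [dx, dy, dz], [ax, ay, az]], ...]. A call has 1 to 10 rows; each row is the pose to reach, as a shift and turn from the pose commanded when the call began, along the tool's axes at that moment; what a row does not reach only later rows make up. A row lasts 1/12 s, in which the tool goes at most 41.7 mm and 7.16 degrees, less where a joint would pass 70% of its speed; a pose out of reach is approached as far as the arm can. A call with a gripper value outside its range is refused whole. The fingers move at their own pace and stop on an object; the grip force is fixed at half the most. Time passes only in rows, so rows that repeat a pose let the fingers close. It gives the time, the measured TCP pose, the force, the opening and the grip force at its end, in the units of the state.
- robot.observe(): the state, without advancing time (a new reading comes with each control period).
- vision.read_camera(name): name is "scene" or "side" or "wrist"; returns (picture, depth): 384x512x3 uint8, red, green, blue; 384x512 float32, m along the optical axis (not along the pixel's ray), 0 where there is no reading.
- vision.camera_params(name): a dict with "camera_matrix" (3x3 intrinsics, pixels), "origin" and "rotation" of the camera in the world; the wrist camera has in their place "T_tool_cam" (4x4, takes a point from camera to tool coordinates, whose origin is the TCP and whose axes are the flange's). Camera axes: x right, y down, z forward; pixel columns grow to the right and rows downward; lengths in m; the calibration is good to about 2 mm. A picture is of the moment at which its call begins: read the wrist's pose just before it. camera_params takes no time and is no camera call.
- job.finish_job(): hands the job in; it is judged then, once.
The state is a dict: "clock": time; "q": joint angles; "joint_vel": joint speeds; "joint_torque": joint torques, N m; "position": TCP position; "tool_rot": TCP orientation; "contact_force": force on the tool from outside, world axes, zero at the start; "wrist_torque": the same for the moment, N m; "width": finger opening in m; "grasp_force": force on a finger pad.
Only numpy, scipy, OpenCV 4.12 (cv2) and the standard library are available. Lean on these libraries where they do the work, as an engineer would, in place of code of your own. Each camera call takes 0.05 s, during which the arm holds its last target. There are 200 camera calls.

## Working session

There is one attempt and no reset: what is moved stays moved. The work goes in short steps, Python scripts to look and compute and a shell command to move; the robot and the scene stay as the last step left them, time stands still between calls to the robot, and variables do not carry over. Pictures are saved under pics/ and viewed, at most 13 in all, crops included, and the job is handed in when it is done.

```bash
mkdir -p pics; ls
cat > h.py <<'E'
import numpy as np, cv2
from rig import robot, vision, job
def cap(n):
    s=robot.observe(); im,d=vision.read_camera(n); p=vision.camera_params(n)
    K=np.array(p["camera_matrix"])
    if n=="wrist":
        T=np.eye(4);T[:3,:3]=s["tool_rot"];T[:3,3]=s["position"];T=T@np.array(p["T_tool_cam"])
        R,o=T[:3,:3],T[:3,3]
    else: R,o=np.array(p["rotation"]),np.array(p["origin"])
    return im,d,K,R,o
def save(n,f):
    c=cap(n); cv2.imwrite("pics/%s.png"%f,c[0][:,:,::-1]); np.savez("pics/%s.npz"%f,im=c[0],d=c[1],K=c[2],R=c[3],o=c[4]); return c
def load(f):
    z=np.load("pics/%s.npz"%f); return [z[k] for k in("im","d","K","R","o")]
def cloud(c):
    im,d,K,R,o=c; v,u=np.mgrid[:384,:512]
    P=np.stack([(u-K[0,2])/K[0,0]*d,(v-K[1,2])/K[1,1]*d,d],-1)@R.T+o
    P[d==0]=np.nan; return P
def atz(c,u,v,z):
    im,d,K,R,o=c; r=R@np.array([(u-K[0,2])/K[0,0],(v-K[1,2])/K[1,1],1]); return o+r*(z-o[2])/r[2]
E
python3 - <<'E'
from h import *
for n in("scene","side","wrist"):
    c=save(n,n+"0"); print(n,c[4],c[3].tolist(),c[2][0,0])
a=[cv2.imread("pics/%s0.png"%n) for n in("scene","side")]
cv2.imwrite("pics/both.png",cv2.resize(np.vstack(a),(400*1,600)))
print(robot.observe()["tool_rot"])
E
```

```text
pics
scene [ 1.08366269 -0.25170752  1.02203277] [[0.3717182805191069, 0.7953524838070201, -0.47879008597706224], [0.9282682962816177, -0.32509490924288553, 0.18064127463783858], [-0.01197873308583543, -0.5115933213856138, -0.859144215756176]] 464.36382269506674
side [ 0.22916953 -0.7437921   0.70329993] [[0.9038825919489306, -0.25351616614336187, 0.34456612351717636], [-0.42768885350078056, -0.5522373027361065, 0.71562294964453], [0.008860280067276223, -0.7942062169051065, -0.607583723009766]] 359.6927204752609
wrist [0.21121707 0.56632988 0.38437776] [[0.4514892095086861, 0.8651847067423086, 0.21820384257946723], [0.8922757739457613, -0.43745187589246176, -0.1117130229993678], [-0.0011987187796734997, 0.2451352269613436, -0.9694881554593099]] 332.3345097139899
[[-8.92564512e-01  4.50919027e-01 -7.88661046e-04]
 [ 4.50919692e-01  8.92563685e-01 -1.22486413e-03]
 [ 1.51615666e-04 -1.44889305e-03 -9.99998939e-01]]
```

View pics/scene0.png

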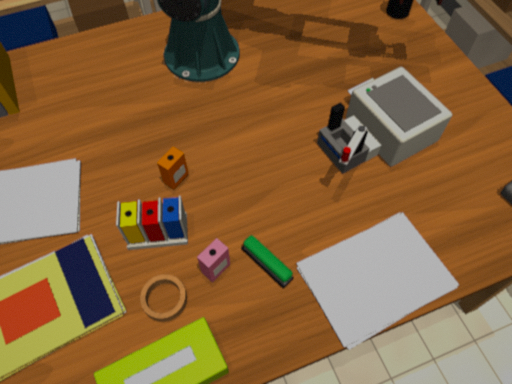

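View pics/side0.png

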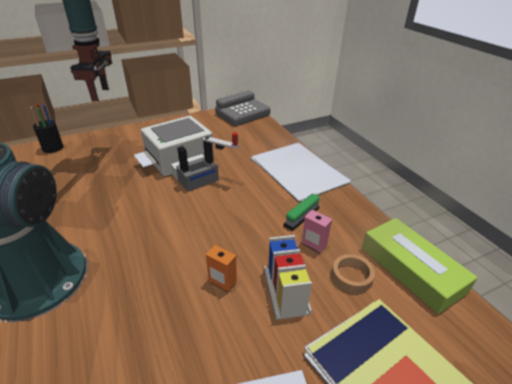

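Scene view: the rack is at (150,222), with yellow (129,222), red (151,220) and blue (174,217). The loose orange (173,168) and pink (213,258) cartridges are not blue. The bay is at (348,143) and the red knob at (346,155). The side view agrees, with blue at (283,250) and the knob at (235,138). Next I'll measure and take an enlarged crop to confirm.

Run:
```python
from h import *
c=load("scene0"); s=load("side0")
a=c[0][185:260,105:205]; b=c[0][85:185,305:405]
A=cv2.resize(a,(800,600)[:1]+(600,),interpolation=cv2.INTER_CUBIC)
A=cv2.resize(a,None,fx=4,fy=4,interpolation=cv2.INTER_CUBIC);B=cv2.resize(b,None,fx=4,fy=4,interpolation=cv2.INTER_CUBIC)
A=cv2.copyMakeBorder(A,0,100,0,0,cv2.BORDER_CONSTANT)
cv2.imwrite("pics/crop.png",np.hstack([A,B])[:,:,::-1])
for n,c in(("scene",c),("side",s)):
    P=cloud(c); hsv=cv2.cvtColor(c[0],cv2.COLOR_RGB2HSV); h,S,V=cv2.split(hsv)
    for nm,m in(("blue",(h>100)&(h<120)&(S>120)&(V>60)),("red",((h<6)|(h>174))&(S>150)),("yel",(h>24)&(h<32)&(S>150)),("green",(h>55)&(h<75)&(S>150))):
        k,lab,st,ce=cv2.connectedComponentsWithStats(m.astype(np.uint8))
        for i in range(1,k):
            if 25<st[i,4]<1500:
                q=P[lab==i]; q=q[~np.isnan(q[:,0])]
                if len(q)<9: continue
                zt=np.percentile(q[:,2],95); t=q[q[:,2]>zt-.008]
                if np.hypot(*np.median(q,0)[:2])>1: continue
                print(n,nm,ce[i].round(),st[i,4],"ztop",zt.round(4),"topmean",t.mean(0).round(4), cv2.minAreaRect((t[:,:2]*1000).astype(np.float32)))
```

```text
scene blue [171. 218.] 582 ztop 0.1085 topmean [ 0.5555 -0.2488  0.1062] ((553.0157470703125, -248.9499053955078), (36.06481170654297, 60.355064392089844), 74.40931701660156)
scene red [345. 154.] 91 ztop 0.191 topmean [0.6061 0.152  0.1886] ((605.5829467773438, 152.72427368164062), (14.057594299316406, 15.398143768310547), 30.47696304321289)
scene red [151. 221.] 620 ztop 0.1083 topmean [ 0.5448 -0.2933  0.106 ] ((543.2398681640625, -292.9032897949219), (34.90514373779297, 61.90812301635742), 75.04051971435547)
scene yel [128. 214.] 407 ztop 0.1088 topmean [ 0.5297 -0.3387  0.106 ] ((527.42041015625, -338.5597839355469), (36.644771575927734, 62.462615966796875), 76.4722671508789)
scene yel [ 19. 368.] 113 ztop 0.0267 topmean [ 0.7394 -0.6339  0.0232] ((739.0595703125, -631.195068359375), (3.9394311904907227, 101.61228942871094), 8.035479545593262)
scene green [268. 259.] 750 ztop 0.0509 topmean [ 0.7209 -0.0804  0.0477] ((719.5173950195312, -80.08918762207031), (132.40008544921875, 30.36032485961914), 23.2357234954834)
side blue [202. 174.] 62 ztop 0.0494 topmean [0.5004 0.1865 0.04
[... 441 characters left out ...]
09503936768)
side red [234. 138.] 48 ztop 0.1896 topmean [0.6001 0.1492 0.1871] ((599.8732299804688, 150.30235290527344), (11.261178970336914, 11.459446907043457), 7.202230930328369)
side red [287. 261.] 282 ztop 0.1079 topmean [ 0.539  -0.2936  0.1063] ((539.9622802734375, -293.45794677734375), (30.957611083984375, 58.55329132080078), 73.589599609375)
side red [404. 374.] 801 ztop 0.0286 topmean [ 0.6346 -0.572   0.0266] ((631.6482543945312, -561.8963623046875), (50.18552780151367, 108.07867431640625), 65.87030792236328)
side yel [283. 278.] 38 ztop 0.1084 topmean [ 0.5049 -0.3315  0.106 ] ((509.7658386230469, -334.72235107421875), (22.94074249267578, 25.946596145629883), 77.17937469482422)
```

View pics/crop.png

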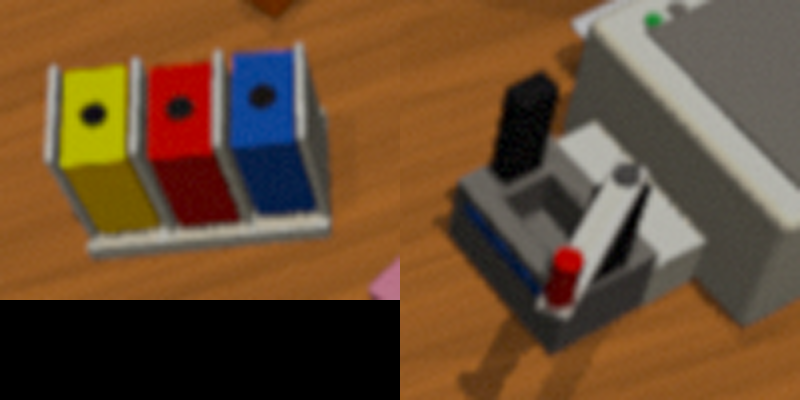

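The crop confirms it: blue is the right-hand slot (crop 263,97 → scene 171,209), standing between the dividers. The lever is open, with its hinge at crop (625,175) and knob at (565,260). The rack allows a grip only on the narrow ends and the bay only on the broad faces, so I'll set the cartridge down on the table and regrasp it. First I'll view the bay from above.

```bash
cat >> h.py <<'E'
from scipy.spatial.transform import Rotation as Ro
def go(x,y,z,yh,st=None):
    s=st or robot.observe(); R=np.array(s["tool_rot"]); a=np.radians(yh)
    Y=np.array([np.cos(a),np.sin(a),0]); Z=np.array([0,0,-1.]); Rt=np.stack([np.cross(Y,Z),Y,Z],1)
    d=R.T@(np.array([x,y,z])-s["position"])*1000
    print("shift",d.round(1).tolist(),"rot",Ro.from_matrix(R.T@Rt).as_rotvec().round(4).tolist())
    return dict(position=np.array([x,y,z]),tool_rot=Rt)
E
python3 - <<'E'
from h import *
for n in("scene","side"):
    c=load(n+"0"); P=cloud(c); V=c[0].max(2)
    reg=(P[...,0]>.42)&(P[...,0]<.66)&(P[...,1]>.1)&(P[...,1]<.36)
    m=reg&(P[...,2]>.132)&(P[...,2]<.145)&(V<60); q=P[m]
    if len(q)>4:
        k,l,ce=cv2.kmeans(q[:,:2].astype(np.float32),2,None,(3,50,1e-5),5,0); print(n,"posts",ce.round(4).tolist(),np.bincount(l[:,0]))
    m=reg&(P[...,2]>.055)&(P[...,2]<.064); q=P[m]; print("bay top",len(q),cv2.minAreaRect((q[:,:2]*1000).astype(np.float32)))
    m=reg&(P[...,2]>.1405)&(P[...,2]<.155)&(V>90); q=P[m]; print("lever",len(q),cv2.minAreaRect((q[:,:2]*1000).astype(np.float32)) if len(q) else "")
print(atz(load("scene0"),173,155,.1), atz(load("scene0"),213,245,.1))
go(.60,.21,.32,100.7)
E
```

```text
scene posts [[0.45669999718666077, 0.21580000221729279], [0.5680999755859375, 0.21629999577999115]] [92  9]
bay top 594 ((520.2619018554688, 260.7607116699219), (196.15606689453125, 137.43211364746094), 21.002182006835938)
lever 251 ((572.6318969726562, 193.43936157226562), (23.876893997192383, 120.74819946289062), 40.35627746582031)
side posts [[0.5482000112533569, 0.2053000032901764], [0.4499000012874603, 0.2092999964952469]] [29 37]
bay top 350 ((515.4353637695312, 248.8438262939453), (169.6641082763672, 125.01201629638672), 8.793581008911133)
lever 172 ((570.015380859375, 191.35647583007812), (21.812564849853516, 118.74270629882812), 39.64155960083008)
[ 0.40835029 -0.19828448  0.1       ] [ 0.66856535 -0.18710797  0.1       ]
shift [-440.9, -141.6, -97.9] rot [-0.0013, -0.0006, -0.6545]
```

Run:
```python
from h import *
go(.46,.215,.32,100.9)
```

```text
shift [-313.7, -200.3, -97.8] rot [-0.0013, -0.0006, -0.658]
```

```bash
python3 -m inch '[[-1,[-314,-200,-98],[-0.001,-0.001,-0.658]],[-1,[-314,-200,-98],[-0.001,-0.001,-0.658]],[-1,[-314,-200,-98],[-0.001,-0.001,-0.658]],[-1,[-314,-200,-98],[-0.001,-0.001,-0.658]],[-1,[-314,-200,-98],[-0.001,-0.001,-0.658]],[-1,[-314,-200,-98],[-0.001,-0.001,-0.658]],[-1,[-314,-200,-98],[-0.001,-0.001,-0.658]],[-1,[-314,-200,-98],[-0.001,-0.001,-0.658]],[-1,[-314,-200,-98],[-0.001,-0.001,-0.658]],[-1,[-314,-200,-98],[-0.001,-0.001,-0.658]]]'
python3 -m inch '[[-1,[0,0,0],[0,0,0]],[-1,[0,0,0],[0,0,0]],[-1,[0,0,0],[0,0,0]]]'
python3 - <<'E'
from h import *
c=save("wrist","wb"); s=robot.observe(); print(s["position"],s["joint_vel"])
cv2.imwrite("pics/wb2.png",cv2.resize(c[0],(800,600),interpolation=cv2.INTER_CUBIC)[:,:,::-1])
E
```

```text
clock: 0.98
position: [0.4627, 0.212, 0.3218]
tool_rot: [[-0.982, -0.187, 0.003], [-0.187, 0.982, -0.0], [-0.003, -0.001, -1.0]]
contact_force: [0.1, 0.0, 0.3]
width: 0.0877
grasp_force: 0.0
clock: 1.23
position: [0.4598, 0.2159, 0.3201]
tool_rot: [[-0.982, -0.189, -0.0], [-0.189, 0.982, 0.001], [0.0, 0.001, -1.0]]
contact_force: [0.7, -0.2, -0.1]
width: 0.0877
grasp_force: 0.0
[0.4595475  0.2162576  0.31998707] [ 0.01392375 -0.00053809  0.00053718 -0.00475133  0.00039223 -0.00499436]
```

View pics/wb2.png

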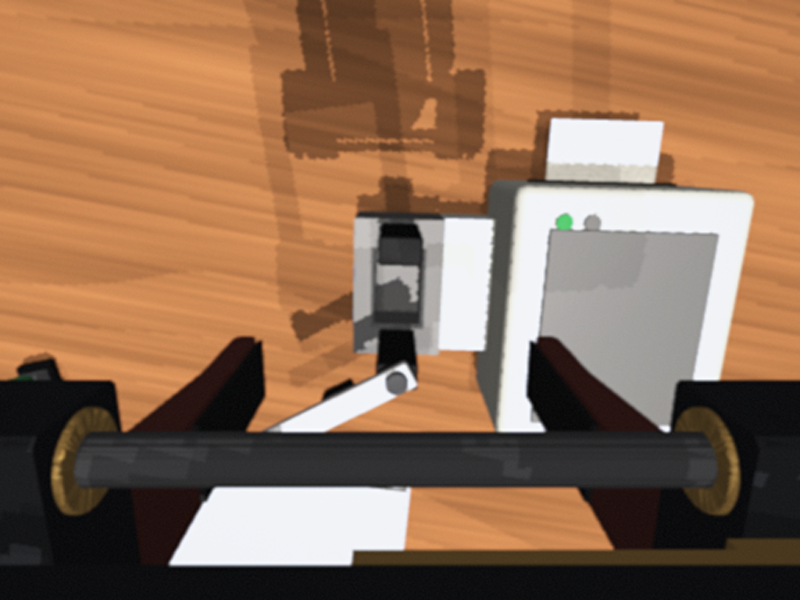

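The wrist view shows the bay block with corners (355,215), (443,215), (438,354), (355,352) in 800x600 pixels. The pocket mouth runs from u 374 to 424 and the hinge disc is at (396,382).

Run:
```python
from h import *
c=load("wb"); k=1.5625
for n,u,v,z in(("blk",355,215,.06),("blk",443,215,.06),("blk",438,354,.06),("blk",355,352,.06),("pockL",374,300,.06),("pockR",424,300,.06),("hinge",396,382,.150)):
    print(n,atz(c,(u+.5)/k-.5,(v+.5)/k-.5,z).round(4))
P=cloud(c);g=cv2.cvtColor(c[0],cv2.COLOR_RGB2GRAY)
m=(P[...,2]>.057)&(P[...,2]<.063)
for r in (142,146,182,188,195,205,212): 
    print(r,g[r,222:290].tolist())
for r in (150,180,200): print(r,(P[r,222:290,2]*1000).round().tolist())
for cc in (232,276): print(cc,g[130:232,cc].tolist())
print((P[135:250,254,2]*1000).round().tolist())
```

```text
blk [0.4417 0.1807 0.06  ]
blk [0.4283 0.2506 0.06  ]
blk [0.546  0.2715 0.06  ]
blk [0.5576 0.2007 0.06  ]
pockL [0.5088 0.2085 0.06  ]
pockR [0.5009 0.2498 0.06  ]
hinge [0.5393 0.2329 0.15  ]
142 [151, 152, 156, 159, 173, 189, 196, 197, 195, 197, 196, 198, 197, 194, 190, 183, 182, 183, 174, 151, 124, 100, 83, 68, 59, 59, 62, 61, 56, 52, 50, 52, 50, 50, 53, 54, 56, 60, 60, 61, 61, 61, 81, 117, 144, 162, 177, 181, 183, 183, 182, 183, 183, 182, 183, 184, 182, 183, 183, 183, 182, 182, 205, 236, 244, 246, 245, 245]
146 [148, 146, 144, 148, 165, 185, 195, 195, 196, 196, 196, 195, 197, 196, 193, 188, 183, 183, 183, 172, 128, 67, 22, 9, 5, 10, 6, 9, 11, 9, 8, 6, 7, 8, 9, 9, 6, 9, 8, 5, 8, 11, 6, 7, 18, 66, 132, 172, 184, 183, 181, 181, 181, 182, 182, 182, 182, 182, 182, 182, 181, 185, 208, 236, 244, 245, 244, 244]
182 [136, 135, 136, 144, 162, 173, 175, 175, 176, 176, 175, 174, 176, 178, 171, 147, 111, 88, 80, 81, 92, 103, 101, 91, 84, 82, 81, 79, 80, 78, 80, 80, 80, 79, 78, 88, 104, 116, 133, 157, 174, 178, 179, 180, 167, 123, 74, 73, 100, 128, 158, 173, 177, 178, 175, 175, 176, 176, 174
[... 3569 characters left out ...]
60.0, 70.0, 80.0, 90.0, 99.0, 108.0, 118.0, 126.0, 134.0, 138.0, 140.0, 139.0, 140.0, 141.0, 141.0, 140.0, 141.0, 140.0, 141.0, 140.0, 141.0, 140.0, 139.0, 140.0, 140.0, 141.0, 141.0, 139.0, 21.0, 20.0, 22.0, 20.0, 21.0, 20.0, 23.0, 20.0, 21.0, 21.0, 21.0, 21.0, 21.0, 21.0, 19.0, 21.0, 21.0, 21.0, 21.0, 21.0, 21.0, 19.0, 21.0, 22.0, 21.0, 20.0, 22.0, 21.0, 20.0, 22.0, 27.0, 30.0, 36.0, 41.0, 44.0, 50.0, 54.0, 57.0, 59.0, 60.0, 59.0, 66.0, 70.0, 73.0, 78.0, 80.0, 86.0, 89.0, 93.0, 95.0, 101.0, 103.0, 107.0, 110.0, 114.0, 118.0, 121.0, 124.0, 127.0, 130.0, 134.0, 135.0, 143.0, 146.0, 148.0, 149.0, 150.0, 150.0, 152.0, 152.0, 152.0, 154.0, 153.0, 153.0, 154.0, 153.0, 152.0, 153.0, 153.0, 153.0]
```

```bash
cat > fit.py <<'E'
from h import *
from scipy.optimize import least_squares
c=load("wb")
L=[(226.35,146),(225.6,188),(225.5,195)]; Rr=[(284.2,146),(281.9,188),(281.5,195)]; T=[(232,138.8),(276,140.1)]; B=[(232,203.2)]
W=lambda pts:[atz(c,u,v,.06)[:2] for u,v in pts]
L,Rr,T,B=map(W,(L,Rr,T,B))
def f(p,free=False):
    a=p[2]; ex=np.array([np.cos(a),np.sin(a)]); ey=np.array([-ex[1],ex[0]]); o=p[:2]
    return np.array([(q-o)@ey+.037 for q in L]+[(q-o)@ey-.037 for q in Rr]+[(q-o)@ex+.058 for q in T]+[(q-o)@ex-.058 for q in B])*1000
r=least_squares(f,[.495,.224,.19])
if __name__=="__main__":
    print(r.x[:2].round(4),np.degrees(r.x[2]),r.fun.round(2))
    a=r.x[2];ex=np.array([np.cos(a),np.sin(a)]);h=atz(c,253,244.2,.15)[:2]; print("from hinge",h-.045*ex)
    # cloud: printer side edges of pocket row
    for (u,v) in((236.7,188),(271.7,188),(236.7,195),(271.3,195)): 
        q=atz(c,u,v,.06)[:2]-r.x[:2]; print(q@ex*1000,q@np.array([-ex[1],ex[0]])*1000)
    go(.51,-.262,.32,-16)
E
python3 fit.py
```

```text
[0.4853 0.224 ] 5.330321225977164 [ -2.07   1.17   1.77  -2.86   0.7    1.3   11.65   7.94 -19.6 ]
from hinge [0.49443387 0.22842508]
17.058817986239518 -21.33507182154352
12.668140468569936 24.3762600475699
26.552926978452764 -20.532131147970013
22.191226192335026 24.89938845781577
shift [41.3, -479.1, -0.5] rot [0.0003, -0.0013, 2.0411]
```

```bash
python3 - <<'E'
from h import *
c=load("wb");P=cloud(c);Z=P[...,2]
m=((Z>.054)&(Z<.066)).astype(np.uint8)
for u in (229,232,235,238,276,279): 
    r=np.where(m[:,u])[0]; r=r[(r>130)&(r<235)]; print(u,r.min(),r.max())
for v in (142,146,150,170,188,195,205,212,218): 
    r=np.where(m[v])[0]; r=r[(r>215)&(r<292)]; print(v,r.min(),r.max())
E
sed -i 's/B=\[(232,203.2)\]/B=[(232,224.5),(276,226.5)]/' fit.py; python3 fit.py
```

```text
229 139 225
232 139 225
235 139 225
238 139 225
276 140 226
279 140 226
142 226 284
146 226 284
150 226 283
170 226 282
188 226 282
195 226 281
205 226 281
212 226 280
218 226 280
[0.4946 0.2255] 8.76668305972147 [ 0.18  0.12  0.14 -0.32 -0.06 -0.04  0.4   0.03 -0.59  0.17]
from hinge [0.494765   0.22574696]
6.367773922974307 -22.334275291188753
4.724922558171804 23.55804377971416
15.892940569721539 -22.101854050771305
14.262241922995237 23.509419000548835
shift [41.3, -479.1, -0.5] rot [0.0003, -0.0013, 2.0411]
```

```bash
sed -i 's/(232,224.5),(276,226.5)/(232,225.5),(276,226.5)/' fit.py; python3 fit.py|head -1; python3 -c "
from h import *
go(.56,-.222,.32,-16)"
```

```text
[0.4949 0.2256] 9.042430260757742 [ 0.36  0.04  0.01 -0.13 -0.13 -0.15 -0.1  -0.21  0.35 -0.04]
shift [-15.4, -449.4, -0.5] rot [0.0003, -0.0013, 2.0411]
```

```bash
python3 -m inch '[[-1,[-15,-449,0],[0,0,2.041]],[-1,[-15,-449,0],[0,0,2.041]],[-1,[-15,-449,0],[0,0,2.041]],[-1,[-15,-449,0],[0,0,2.041]],[-1,[-15,-449,0],[0,0,2.041]],[-1,[-15,-449,0],[0,0,2.041]],[-1,[-15,-449,0],[0,0,2.041]],[-1,[-15,-449,0],[0,0,2.041]],[-1,[-15,-449,0],[0,0,2.041]],[-1,[-15,-449,0],[0,0,2.041]]]'; python3 -c "
from h import *
go(.56,-.222,.32,-16)"
```

```text
clock: 2.12
position: [0.5533, -0.1909, 0.3199]
tool_rot: [[-0.486, 0.874, 0.0], [0.874, 0.486, 0.002], [0.001, 0.001, -1.0]]
contact_force: [1.9, 0.1, 0.4]
width: 0.088
grasp_force: 0.0
shift [-30.5, -9.2, -0.2] rot [0.0005, -0.0018, 0.7864]
```

```bash
python3 -m inch '[[-1,[-30,-9,0],[0,-0.002,0.786]],[-1,[-30,-9,0],[0,-0.002,0.786]],[-1,[-30,-9,0],[0,-0.002,0.786]],[-1,[-30,-9,0],[0,-0.002,0.786]],[-1,[-30,-9,0],[0,-0.002,0.786]],[-1,[-30,-9,0],[0,-0.002,0.786]],[-1,[-30,-9,0],[0,-0.002,0.786]],[-1,[-30,-9,0],[0,-0.002,0.786]],[-1,[-30,-9,0],[0,-0.002,0.786]]]'
python3 - <<'E'
from h import *
c=save("wrist","wr"); P=cloud(c); s=robot.observe(); print(s["position"],s["joint_vel"])
h,S,V=cv2.split(cv2.cvtColor(c[0],cv2.COLOR_RGB2HSV))
for nm,m in(("blue",(h>100)&(h<120)&(S>120)),("red",((h<6)|(h>174))&(S>150)),("yel",(h>24)&(h<32)&(S>150))):
    m=m&(P[...,2]>.1)&(P[...,2]<.112)&(np.abs(P[...,0]-.54)<.1); q=P[m]; print(nm,q.mean(0).round(4),cv2.minAreaRect((q[:,:2]*1000).astype(np.float32)),np.argwhere(m).mean(0))
cv2.imwrite("pics/wr2.png",cv2.resize(c[0],(800,600),interpolation=cv2.INTER_CUBIC)[:,:,::-1])
E
```

```text
clock: 2.87
position: [0.5601, -0.2198, 0.3199]
tool_rot: [[0.268, 0.963, 0.0], [0.963, -0.268, -0.0], [-0.0, 0.001, -1.0]]
contact_force: [-0.5, -0.5, -0.8]
width: 0.0882
grasp_force: 0.0
[ 0.56004414 -0.22012561  0.31997407] [-0.00850609 -0.00335597 -0.00425261 -0.00304428  0.00056394  0.00262203]
blue [ 0.5504 -0.2471  0.1064] ((550.0636596679688, -247.26290893554688), (34.810787200927734, 58.08697509765625), 73.20057678222656) [188.72463768 250.98016781]
red [ 0.5393 -0.292   0.1064] ((539.1907348632812, -292.01251220703125), (34.46599578857422, 57.739906311035156), 74.76949310302734) [226.01260504 252.22689076]
yel [ 0.5195 -0.3402  0.1063] ((521.9901123046875, -344.1097106933594), (29.834810256958008, 64.88276672363281), 61.78544235229492) [265.17808219 247.28767123]
```

View pics/wr2.png

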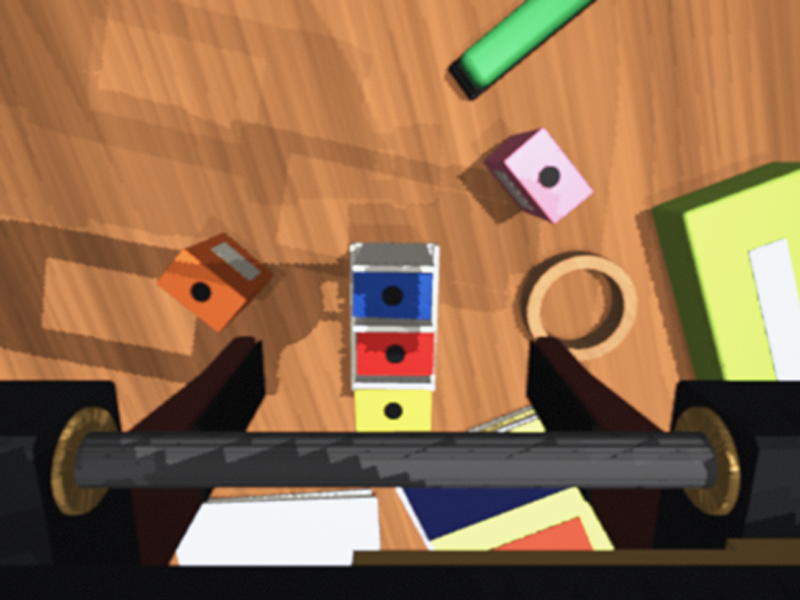

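The wrist view shows the blue top at (392,296), the middle of the visible row above red (395,353) and yellow. The tool is already aligned with the rack.

```bash
python3 -c "
from h import *
go(.550,-.2472,.062,-16)"
```

```text
shift [-28.7, -2.6, 258.0] rot [0.0008, 0.0004, 0.0076]
```

```bash
python3 -m inch '[[-1,[-29,-2.5,40],[0,0,0.005]],[-1,[-29,-2.5,80],[0,0,0.005]],[-1,[-29,-2.5,120],[0,0,0.005]],[-1,[-29,-2.5,160],[0,0,0.005]],[-1,[-29,-2.5,190],[0,0,0.005]],[-1,[-29,-2.5,215],[0,0,0.005]],[-1,[-29,-2.5,240],[0,0,0.005]],[-1,[-29,-2.5,258],[0,0,0.005]],[-1,[-29,-2.5,258],[0,0,0.005]],[-1,[-29,-2.5,258],[0,0,0.005]]]'
python3 -m inch '[[1,[0,0,0],[0,0,0]],[1,[0,0,0],[0,0,0]],[1,[0,0,0],[0,0,0]],[1,[0,0,0],[0,0,0]],[1,[0,0,0],[0,0,0]],[1,[0,0,0],[0,0,0]]]'
```

```text
clock: 3.75
position: [0.5494, -0.2482, 0.0617]
tool_rot: [[0.275, 0.961, -0.001], [0.961, -0.275, 0.0], [-0.0, -0.001, -1.0]]
contact_force: [0.6, -0.4, 1.4]
width: 0.0879
grasp_force: 0.0
clock: 4.25
position: [0.5502, -0.2492, 0.0634]
tool_rot: [[0.276, 0.961, 0.002], [0.961, -0.276, -0.002], [-0.001, 0.003, -1.0]]
contact_force: [-1.5, -0.1, 5.7]
width: 0.0601
grasp_force: 29.8
```

```bash
python3 -m inch '[[1,[0,0,-10],[0,0,0]],[1,[0,0,-30],[0,0,0]],[1,[0,0,-60],[0,0,0]],[1,[0,0,-90],[0,0,0]],[1,[0,0,-120],[0,0,0]],[1,[0,0,-140],[0,0,0]],[1,[0,0,-140],[0,0,0]]]'
python3 -c "
from h import *
s=go(.55,-.03,.2,9);go(.55,-.03,.06,9,s)"
```

```text
clock: 4.83
position: [0.5523, -0.2503, 0.2076]
tool_rot: [[0.276, 0.961, 0.009], [0.961, -0.276, -0.006], [-0.003, 0.01, -1.0]]
contact_force: [0.1, -1.8, -1.5]
width: 0.0603
grasp_force: 29.8
shift [211.1, -63.1, 6.4] rot [0.009, 0.005, -0.437]
shift [0.0, 0.0, 140.0] rot [0.0, 0.0, 0.0]
```

```bash
python3 -m inch '[[1,[211,-63,6],[0.009,0.005,-0.437]],[1,[211,-63,6],[0.009,0.005,-0.437]],[1,[211,-63,6],[0.009,0.005,-0.437]],[1,[211,-63,6],[0.009,0.005,-0.437]],[1,[211,-63,6],[0.009,0.005,-0.437]],[1,[211,-63,6],[0.009,0.005,-0.437]],[1,[211,-63,6],[0.009,0.005,-0.437]],[1,[211,-63,6],[0.009,0.005,-0.437]],[1,[211,-63,6],[0.009,0.005,-0.437]]]'
python3 -c "
from h import *
s=go(.55,-.03,.06,9)
c=save('side','s1')
P=cloud(c); h,S,V=cv2.split(cv2.cvtColor(c[0],cv2.COLOR_RGB2HSV)); m=(h>95)&(h<125)&(S>110)&(np.abs(P[...,0]-.55)<.06)&(np.abs(P[...,1]+.05)<.06)&(P[...,2]>.05)
q=P[m]; print(len(q),q.min(0),q.max(0))"
```

```text
clock: 5.58
position: [0.5473, -0.0297, 0.1956]
tool_rot: [[-0.156, 0.988, -0.008], [0.988, 0.156, 0.004], [0.005, -0.007, -1.0]]
contact_force: [-0.4, 0.1, -2.4]
width: 0.0604
grasp_force: 29.8
shift [-1.4, 3.6, 135.5] rot [-0.0074, -0.0048, -0.0004]
547 [ 0.51631144 -0.05525929  0.14403327] [ 0.57633605 -0.01783349  0.2412444 ]
```

```bash
python3 -m inch '[[1,[-1,3,25],[-0.007,-0.005,0]],[1,[-1,3,55],[-0.007,-0.005,0]],[1,[-1,3,85],[-0.007,-0.005,0]],[1,[-1,3,110],[-0.007,-0.005,0]],[1,[-1,3,125],[-0.007,-0.005,0]],[1,[-1,3,131],[-0.007,-0.005,0]],[1,[-1,3,134],[-0.007,-0.005,0]],[1,[-1,3,136],[-0.007,-0.005,0]],[1,[-1,3,136],[-0.007,-0.005,0]]]'
```

```text
clock: 6.38
position: [0.5505, -0.0293, 0.0608]
tool_rot: [[-0.156, 0.988, 0.002], [0.988, 0.156, 0.0], [-0.0, 0.002, -1.0]]
contact_force: [-0.2, 0.2, -1.9]
width: 0.06
grasp_force: 29.8
```

```bash
python3 -m inch '[[1,[0,0,1],[0,0,0]],[1,[0,0,2],[0,0,0]],[1,[0,0,3],[0,0,0]],[1,[0,0,3.5],[0,0,0]],[1,[0,0,4],[0,0,0]],[1,[0,0,4],[0,0,0]]]'
```

```text
clock: 6.88
position: [0.5501, -0.0287, 0.0574]
tool_rot: [[-0.157, 0.988, 0.002], [0.988, 0.157, 0.0], [-0.0, 0.002, -1.0]]
contact_force: [-2.0, -1.1, 7.5]
width: 0.0601
grasp_force: 29.8
```

```bash
python3 -m inch '[[-1,[0,0,0],[0,0,0]],[-1,[0,0,0],[0,0,0]],[-1,[0,0,0],[0,0,0]],[-1,[0,0,0],[0,0,0]],[-1,[0,0,0],[0,0,0]],[-1,[0,0,-20],[0,0,0]],[-1,[0,0,-60],[0,0,0]],[-1,[0,0,-100],[0,0,0]]]'
python3 -c "
from h import *
go(.5147,-.038,.36,99)"
```

```text
clock: 7.55
position: [0.5479, -0.0283, 0.1558]
tool_rot: [[-0.156, 0.988, -0.004], [0.988, 0.156, 0.001], [0.002, -0.004, -1.0]]
contact_force: [0.5, 0.5, -0.9]
width: 0.0877
grasp_force: 0.0
shift [-4.0, -35.1, -204.1] rot [-0.0015, -0.0045, -1.5709]
```

```bash
python3 -m inch '[[-1,[-4,-35,-204],[0,0,-1.571]],[-1,[-4,-35,-204],[0,0,-1.571]],[-1,[-4,-35,-204],[0,0,-1.571]],[-1,[-4,-35,-204],[0,0,-1.571]],[-1,[-4,-35,-204],[0,0,-1.571]],[-1,[-4,-35,-204],[0,0,-1.571]],[-1,[-4,-35,-204],[0,0,-1.571]],[-1,[-4,-35,-204],[0,0,-1.571]],[-1,[-4,-35,-204],[0,0,-1.571]],[-1,[-4,-35,-204],[0,0,-1.571]]]'
python3 -c "
from h import *
go(.5147,-.038,.36,99)"
```

```text
clock: 8.38
position: [0.5154, -0.0381, 0.3601]
tool_rot: [[-0.988, 0.157, 0.0], [0.157, 0.988, 0.0], [-0.0, 0.001, -1.0]]
contact_force: [-0.4, 0.2, -0.2]
width: 0.0882
grasp_force: 0.0
shift [0.7, -0.0, 0.1] rot [0.0005, 0.0003, -0.3147]
```

```bash
python3 -m inch '[[-1,[0.5,0,0],[0,0,-0.315]],[-1,[0.5,0,0],[0,0,-0.315]],[-1,[0.5,0,0],[0,0,-0.315]],[-1,[0.5,0,0],[0,0,-0.315]],[-1,[0.5,0,0],[0,0,-0.315]]]'
python3 - <<'E'
from h import *
c=save("wrist","wc"); P=cloud(c); s=robot.observe(); print(s["position"],s["tool_rot"])
h,S,V=cv2.split(cv2.cvtColor(c[0],cv2.COLOR_RGB2HSV))
m=(P[...,2]>.095)&(P[...,2]<.107)&(np.hypot(P[...,0]-.55,P[...,1]+.029)<.06)
q=P[m]; print(m.sum(),q.mean(0),cv2.minAreaRect((q[:,:2]*1000).astype(np.float32)))
vv,uu=np.where(m); r=cv2.minAreaRect(np.stack([uu,vv],1).astype(np.float32)); print(r)
b=[atz(c,u,v,.1)[:2] for u,v in cv2.boxPoints(r)]; print(np.mean(b,0),b)
E
```

```text
clock: 8.8
position: [0.515, -0.038, 0.36]
tool_rot: [[-0.989, -0.148, 0.0], [-0.148, 0.989, 0.001], [-0.0, 0.001, -1.0]]
contact_force: [-0.2, 0.4, -0.2]
width: 0.0878
grasp_force: 0.0
[ 0.51494122 -0.03801568  0.36000504] [[-9.88946311e-01 -1.48274032e-01  7.86313214e-05]
 [-1.48273969e-01  9.88946174e-01  5.43836040e-04]
 [-1.58398907e-04  5.26165667e-04 -9.99999849e-01]]
1240 [ 0.54870207 -0.02825751  0.10029858] ((549.4819946289062, -27.93973159790039), (59.06575012207031, 35.82769012451172), 8.398665428161621)
((255.5, 183.0), (44.0, 27.0), 90.0)
[ 0.54915056 -0.02802567] [array([ 0.52247493, -0.04961416]), array([ 0.51735687, -0.01528837]), array([ 0.57574254, -0.00585235]), array([ 0.5810279 , -0.04134781])]
```

```bash
python3 -c "
from h import *
go(.5501,-.0287,.066,99.03)"
```

```text
shift [-36.1, 3.8, 294.0] rot [0.0005, 0.0002, -0.0088]
```

```bash
python3 -m inch '[[-1,[-36,4,20],[0,0,-0.009]],[-1,[-36,4,60],[0,0,-0.009]],[-1,[-36,4,100],[0,0,-0.009]],[-1,[-36,4,140],[0,0,-0.009]],[-1,[-36,4,180],[0,0,-0.009]],[-1,[-36,4,220],[0,0,-0.009]],[-1,[-36,4,250],[0,0,-0.009]],[-1,[-36,4,275],[0,0,-0.009]],[-1,[-36,4,294],[0,0,-0.009]],[-1,[-36,4,294],[0,0,-0.009]]]'
python3 -m inch '[[-1,[0,0,0],[0,0,0]],[1,[0,0,0],[0,0,0]],[1,[0,0,0],[0,0,0]],[1,[0,0,0],[0,0,0]],[1,[0,0,0],[0,0,0]],[1,[0,0,0],[0,0,0]],[1,[0,0,0],[0,0,0]],[1,[0,0,0],[0,0,0]],[1,[0,0,0],[0,0,0]]]'
python3 -c "
from h import *
go(.5501,-.0287,.066,99.03)"
```

```text
clock: 9.68
position: [0.5471, -0.028, 0.0624]
tool_rot: [[-0.987, -0.158, -0.007], [-0.158, 0.987, 0.002], [0.006, 0.003, -1.0]]
contact_force: [-1.2, 0.6, 0.6]
width: 0.0878
grasp_force: 0.0
clock: 10.43
position: [0.5501, -0.0285, 0.0662]
tool_rot: [[-0.987, -0.159, 0.0], [-0.159, 0.987, 0.0], [-0.001, 0.0, -1.0]]
contact_force: [0.6, -0.8, -1.1]
width: 0.0377
grasp_force: 0.0
shift [0.1, -0.2, 0.2] rot [0.0004, 0.0005, 0.0026]
```

```bash
python3 -m inch '[[1,[0,0,0],[0,0,0]],[1,[0,0,0],[0,0,0]],[1,[0,0,-10],[0,0,0]],[1,[0,0,-40],[0,0,0]],[1,[0,0,-80],[0,0,0]],[1,[0,0,-120],[0,0,0]],[1,[0,0,-160],[0,0,0]],[1,[0,0,-190],[0,0,0]],[1,[0,0,-204],[0,0,0]],[1,[0,0,-204],[0,0,0]]]'
python3 -c "
from h import *
s=go(.4958,.2257,.27,99.04)"
```

```text
clock: 11.27
position: [0.5522, -0.029, 0.2747]
tool_rot: [[-0.987, -0.16, 0.008], [-0.16, 0.987, -0.001], [-0.008, -0.002, -1.0]]
contact_force: [0.5, 0.0, -2.8]
width: 0.0359
grasp_force: 29.8
shift [15.1, 260.5, 4.1] rot [-0.0022, 0.0077, 0.0025]
```

```bash
python3 -m inch '[[1,[1,20,0],[0,0,0]],[1,[3,55,0],[0,0,0]],[1,[5,95,0],[0,0,0]],[1,[7,135,0],[0,0,0]],[1,[9,175,0],[0,0,0]],[1,[11,210,0],[0,0,0]],[1,[13,240,0],[0,0,0]],[1,[14,260,0],[0,0,0]],[1,[14,260,0],[0,0,0]],[1,[14,260,0],[0,0,0]]]'
python3 - <<'E'
from h import *
s=robot.observe(); print(s["position"],s["tool_rot"]); go(.4958,.2257,.135,99.04)
c=save("wrist","wd"); cv2.imwrite("pics/wd2.png",cv2.resize(c[0],(800,600),interpolation=cv2.INTER_CUBIC)[:,:,::-1])
E
```

```text
clock: 12.1
position: [0.4933, 0.2262, 0.2686]
tool_rot: [[-0.987, -0.162, -0.002], [-0.162, 0.987, -0.001], [0.003, -0.0, -1.0]]
contact_force: [0.3, 0.5, -3.5]
width: 0.0362
grasp_force: 29.8
[0.49334796 0.22621724 0.26863067] [[-9.86792876e-01 -1.61967888e-01 -2.49447567e-03]
 [-1.61966142e-01  9.86795916e-01 -8.88245717e-04]
 [ 2.60540569e-03 -4.72493946e-04 -9.99996494e-01]]
shift [-2.7, -0.8, 133.6] rot [-0.0005, -0.0026, 0.0049]
```

View pics/wd2.png

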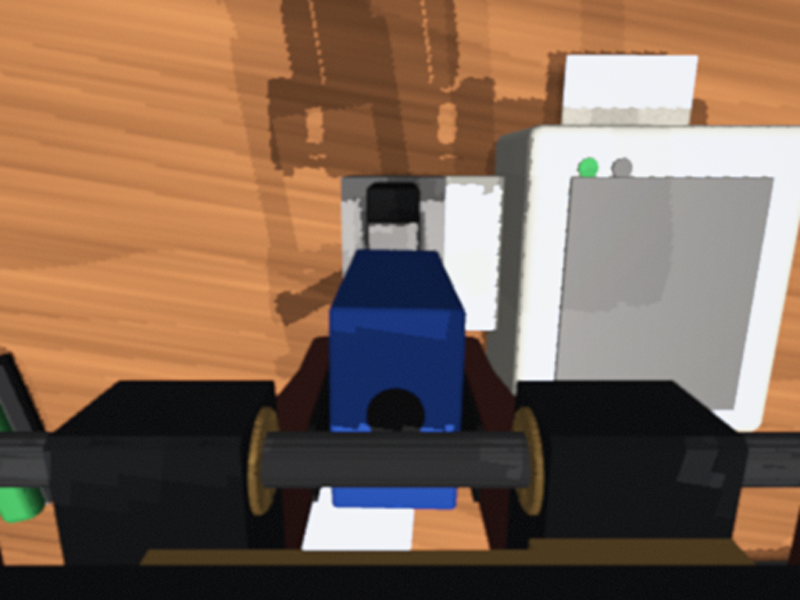

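The cartridge hangs over the pocket. Its top far edge runs from (331,309) to (464,312), and the block corners show at (342,178) and (445,178). The held cartridge's known y position gives the camera's sideways bias.

Run:
```python
from h import *
c=load("wd"); im=c[0].astype(int); s=robot.observe()
bl=(im[...,2]-im[...,0])
for r in (200,210,225,240):
    x=bl[r]; w=np.where(x>40)[0]; w=w[(w>190)&(w<320)]
    # subpixel by half level
    l,rr=w.min(),w.max()
    def sub(i,j): # crossing of 60% level between
        a,b=x[i],x[j]; t=(45-a)/(b-a); return i+t*(j-i)
    L=sub(l-1,l) if x[l-1]<45 else l; Rr=sub(rr+1,rr)
    T=np.array([.4935,.2262,.2686])
    ey=np.array([-.162,.9868]); ex=np.array([.9868,.162])
    z=.2686+.034
    a=atz(c,L,r,z)[:2];b=atz(c,Rr,r,z)[:2]; 
    print(r,L,Rr,((a-T[:2])@ey*1000).round(2),((b-T[:2])@ey*1000).round(2),"x'",((a-T[:2])@ex*1000).round(1))
print([(int(v),im[v,230].tolist(),im[v,280].tolist()) for v in range(192,206)])
T=np.array([.4935,.2262]);ex=np.array([.9868,.162])
for u,v in((230,198),(280,199)): print((atz(c,u,v,.3026)[:2]-T)@ex*1000)
```

```text
200 210.95238095238096 296.8235294117647 -15.88 18.72 x' -28.5
210 210.9625 296.3611111111111 -16.01 18.66 x' -24.3
225 210.68571428571428 296.4 -16.33 18.88 x' -17.8
240 210.57692307692307 295.96774193548384 -16.58 18.91 x' -11.2
[(192, [14, 28, 64], [16, 29, 65]), (193, [13, 30, 65], [16, 29, 66]), (194, [14, 28, 65], [14, 29, 66]), (195, [11, 27, 66], [16, 30, 66]), (196, [18, 36, 82], [13, 29, 68]), (197, [20, 43, 102], [18, 37, 85]), (198, [23, 49, 116], [22, 45, 105]), (199, [25, 51, 121], [23, 49, 116]), (200, [27, 55, 125], [26, 52, 123]), (201, [26, 54, 127], [26, 54, 127]), (202, [27, 56, 128], [28, 57, 129]), (203, [27, 55, 128], [26, 55, 127]), (204, [26, 55, 127], [24, 53, 125]), (205, [27, 56, 128], [28, 55, 128])]
-29.330200226554677
-28.89592738420808
```

```bash
python3 -m inch '[[1,[-2.5,-2,0],[0,0,-0.007]],[1,[-2.5,-2,20],[0,0,-0.007]],[1,[-2.5,-2,50],[0,0,-0.007]],[1,[-2.5,-2,80],[0,0,-0.007]],[1,[-2.5,-2,105],[0,0,-0.007]],[1,[-2.5,-2,120],[0,0,-0.007]],[1,[-2.5,-2,130],[0,0,-0.007]],[1,[-2.5,-2,130],[0,0,-0.007]],[1,[-2.5,-2,130],[0,0,-0.007]],[1,[-2.5,-2,130],[0,0,-0.007]]]'
python3 -c "
from h import *
s=go(.4960,.2244,.132,99.7)"
```

```text
clock: 12.98
position: [0.5002, 0.2232, 0.1401]
tool_rot: [[-0.986, -0.165, 0.004], [-0.165, 0.986, 0.001], [-0.004, 0.0, -1.0]]
contact_force: [5.3, 1.3, -9.1]
width: 0.0359
grasp_force: 30.0
shift [4.0, 1.9, 8.1] rot [0.0001, 0.0039, -0.0038]
```

```bash
python3 -m inch '[[1,[0,0,0],[0,0,0]],[1,[0,0,0],[0,0,0]],[1,[0,0,0],[0,0,0]],[1,[0,0,0],[0,0,0]]]'
python3 -c "
from h import *
s=go(.4960,.2244,.132,99.7)"
```

```text
clock: 13.32
position: [0.5002, 0.2232, 0.1401]
tool_rot: [[-0.986, -0.165, 0.004], [-0.165, 0.986, 0.001], [-0.004, 0.0, -1.0]]
contact_force: [5.1, 1.5, -9.1]
width: 0.036
grasp_force: 30.0
shift [4.0, 1.9, 8.1] rot [0.0, 0.0038, -0.0037]
```

Run:
```python
from h import *
a=save("scene","sc2")[0][75:175,300:400]; b=save("side","sd2")[0][95:195,130:230]
cv2.imwrite("pics/cr2.png",np.hstack([cv2.resize(x,(400,400),interpolation=cv2.INTER_CUBIC) for x in(a,b)])[:,:,::-1])
s=robot.observe(); print(s["contact_force"],s["wrist_torque"],s["position"])
```

```text
[ 6.61520508  0.50943783 -8.72280211] [ 0.12585362 -1.00332211 -0.11114804] [0.50021826 0.22318098 0.14010603]
```

View pics/cr2.png

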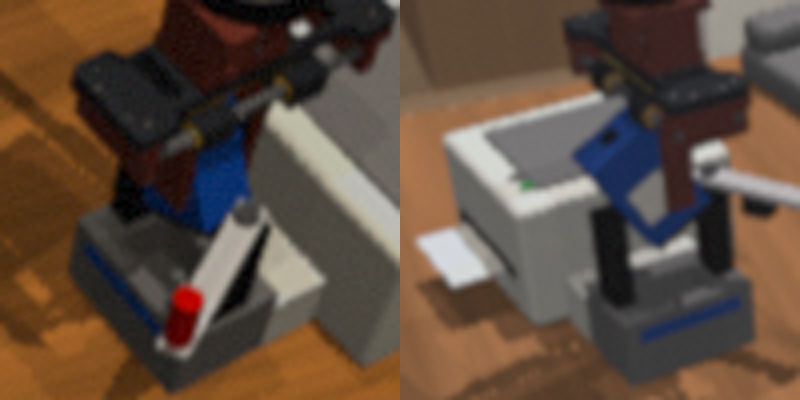

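The crops show the cartridge swung about 40° in the pads, with its top towards -x. Its +x bottom edge caught the hinge because I took a reading while the arm was still moving and over-corrected x. I'll lift clear, measure the tilt, stand the cartridge back on the table and regrasp.

```bash
python3 -m inch '[[1,[1,0,-4],[0,0,0]],[1,[2,0,-10],[0,0,0]],[1,[3,0,-20],[0,0,0]],[1,[3,0,-40],[0,0,0]],[1,[3,0,-70],[0,0,0]],[1,[3,0,-100],[0,0,0]],[1,[3,0,-130],[0,0,0]],[1,[3,0,-150],[0,0,0]],[1,[3,0,-150],[0,0,0]],[1,[3,0,-150],[0,0,0]]]'
python3 - <<'E'
from h import *
a=save("scene","sc3"); b=save("side","sd3"); w=save("wrist","w3")
cv2.imwrite("pics/cr3.png",np.hstack([cv2.resize(x,(400,400),interpolation=cv2.INTER_CUBIC) for x in(b[0][65:185,130:250],w[0][100:384,114:398])])[:,:,::-1])
for c in(a,b):
    P=cloud(c); h,S,V=cv2.split(cv2.cvtColor(c[0],cv2.COLOR_RGB2HSV))
    m=(V>90)&(P[...,2]>.141)&(P[...,2]<.155)&(S<60)&(P[...,0]>.5)&(P[...,0]<.66)&(P[...,1]>.1)&(P[...,1]<.25); q=P[m]; print(len(q),cv2.minAreaRect((q[:,:2]*1000).astype(np.float32)))
    m=((h<6)|(h>174))&(S>150)&(P[...,2]>.15)&(P[...,2]<.192)&(P[...,1]>.1); q=P[m]; print("knob",q.mean(0))
    T=np.array([robot.observe()["position"][0],robot.observe()["position"][1]]);
    m=(h>100)&(h<122)&(S>110)&(P[...,2]>.17)&(np.hypot(P[...,0]-.5,P[...,1]-.224)<.13); q=P[m]
    ex=np.array([.985,.17]); X=(q[:,:2]-T)@ex*1000; Zz=q[:,2]*1000; print(T,cv2.minAreaRect(np.stack([X,Zz],1).astype(np.float32)))
s=robot.observe(); print(s["position"],s["tool_rot"],s["width"],s["contact_force"])
E
```

```text
clock: 14.25
position: [0.4952, 0.2234, 0.2915]
tool_rot: [[-0.986, -0.166, 0.003], [-0.166, 0.986, 0.001], [-0.003, 0.001, -1.0]]
contact_force: [-0.6, -0.2, -2.4]
width: 0.0358
grasp_force: 30.0
238 ((572.4383544921875, 194.61184692382812), (24.144411087036133, 118.87789916992188), 35.99882888793945)
knob [0.60782976 0.15072598 0.17943328]
[0.4932802  0.22306802] ((9.558605194091797, 370.00531005859375), (205.03456115722656, 58.606197357177734), 88.48475646972656)
151 ((569.4896240234375, 189.7059326171875), (25.48784637451172, 118.55735778808594), 34.56355667114258)
knob [0.54072968 0.20536289 0.17389229]
[0.4932802  0.22306802] ((-21.29062271118164, 317.2090759277344), (57.19821548461914, 113.02236938476562), 28.578407287597656)
[0.4932802  0.22306802 0.28842017] [[-9.86101730e-01 -1.66115149e-01 -3.02262796e-03]
 [-1.66114074e-01  9.86106357e-01 -6.05225296e-04]
 [ 3.08116974e-03 -9.47126681e-05 -9.99995249e-01]] 0.035608895647859115 [-0.28207839  1.22560014 -3.23059057]
```

View pics/cr3.png

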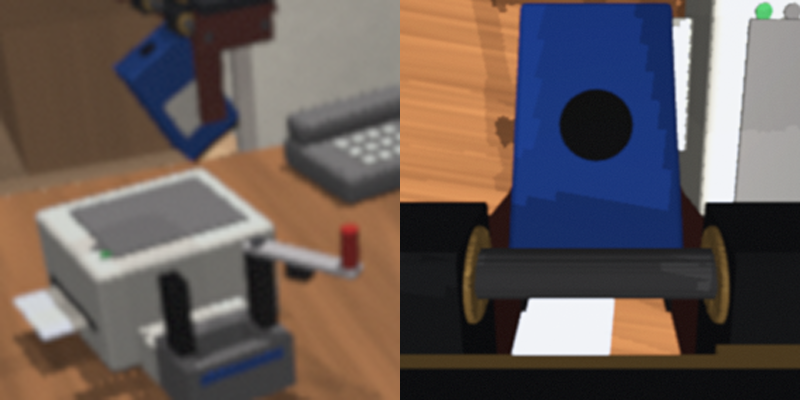

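Run:
```python
from h import *
c=load("w3"); P=cloud(c); im=c[0].astype(int)
v,u=np.mgrid[:384,:512]
m=(im[...,2]-im[...,0]>60)&(v>105)&(v<225)&(u>200)&(u<305)
q=P[m]; q=q[~np.isnan(q[:,0])]
for _ in range(4):
    ce=np.median(q,0); n=np.linalg.svd(q-q.mean(0),full_matrices=False)[2][2]; n*=np.sign(n[2]); d=(q-q.mean(0))@n; q=q[np.abs(d)<.004]
ex=np.array([.986,.166,0]); print(n,len(q),"tilt toward -x deg",np.degrees(np.arctan2(-n@ex,n[2])), q.mean(0))
```

```text
[-0.47595779 -0.080709    0.87575696] 10248 tilt toward -x deg 28.862291184488118 [0.44498591 0.21566886 0.34838797]
```

```bash
python3 -m inch '[[1,[-1,-15,0],[0,0,0]],[1,[-3,-45,0],[0,0.1,0]],[1,[-5,-80,0],[0,0.2,0]],[1,[-7,-120,0],[0,0.3,0]],[1,[-9,-160,0],[0,0.4,0]],[1,[-11,-200,0],[0,0.48,0]],[1,[-13,-230,0],[0,0.504,0]],[1,[-14,-250,0],[0,0.504,0]],[1,[-14,-255,0],[0,0.504,0]],[1,[-14,-255,0],[0,0.504,0]]]'
python3 -m inch '[[1,[0,0,0],[0,0,0]],[1,[0,0,0],[0,0,0]],[1,[0,0,0],[0,0,0]],[1,[0,0,0],[0,0,0]]]'
python3 - <<'E'
from h import *
c=save("wrist","w4"); P=cloud(c); im=c[0].astype(int)
v,u=np.mgrid[:384,:512]
m=(im[...,2]-im[...,0]>60)&(v>105)&(v<225)&(u>200)&(u<305)
q=P[m]; q=q[~np.isnan(q[:,0])]
for _ in range(4):
    n=np.linalg.svd(q-q.mean(0),full_matrices=False)[2][2]; n*=np.sign(n[2]); d=(q-q.mean(0))@n; q=q[np.abs(d)<.004]
print(n,q.mean(0)); s=robot.observe(); R=np.array(s["tool_rot"]); p=s["position"]; print(p)
for d in (.2,): print("shift for world down 0.1:",(R.T@np.array([0,0,-.1])*1000).round(1))
print("world top z",q[:,2].mean(),"drop to table",(q[:,2].mean()-.1)*1000)
E
```

```text
clock: 15.23
position: [0.5506, -0.0267, 0.2881]
tool_rot: [[-0.863, -0.164, -0.479], [-0.144, 0.986, -0.079], [0.485, 0.001, -0.874]]
contact_force: [0.1, -0.3, -2.9]
width: 0.0359
grasp_force: 30.0
clock: 15.57
position: [0.5505, -0.0242, 0.2905]
tool_rot: [[-0.864, -0.168, -0.475], [-0.148, 0.986, -0.081], [0.482, 0.001, -0.876]]
contact_force: [0.1, -1.1, -2.5]
width: 0.0362
grasp_force: 30.0
[-0.00344999 -0.00173466  0.99999254] [ 0.53611885 -0.02586161  0.36662602]
[ 0.55066745 -0.02435771  0.29051785]
shift for world down 0.1: [-48.2  -0.   87.6]
world top z 0.3666260215525407 drop to table 266.6260215525407
```

```bash
python3 -m inch '[[1,[-10,0,17],[0,0,0]],[1,[-26,0,47],[0,0,0]],[1,[-43,0,79],[0,0,0]],[1,[-60,0,109],[0,0,0]],[1,[-77,0,140],[0,0,0]],[1,[-94,0,171],[0,0,0]],[1,[-108,0,196],[0,0,0]],[1,[-118,0,214],[0,0,0]],[1,[-123,0,223],[0,0,0]],[1,[-123,0,223],[0,0,0]]]'
python3 -m inch '[[1,[0,0,0],[0,0,0]],[1,[0,0,0],[0,0,0]],[1,[0,0,0],[0,0,0]]]'
```

```text
clock: 16.45
position: [0.5495, -0.0247, 0.0337]
tool_rot: [[-0.862, -0.167, -0.479], [-0.147, 0.986, -0.08], [0.486, 0.001, -0.874]]
contact_force: [-0.3, 0.8, -3.4]
width: 0.036
grasp_force: 30.0
clock: 16.7
position: [0.5523, -0.0253, 0.0371]
tool_rot: [[-0.865, -0.167, -0.473], [-0.146, 0.986, -0.08], [0.48, -0.0, -0.877]]
contact_force: [-0.5, -0.2, -2.3]
width: 0.0359
grasp_force: 30.0
```

```bash
python3 -m inch '[[1,[-1,0,1.8],[0,0,0]],[1,[-2,0,3.6],[0,0,0]],[1,[-3,0,5.4],[0,0,0]],[1,[-4,0,7.2],[0,0,0]],[1,[-4.8,0,8.8],[0,0,0]],[1,[-4.8,0,8.8],[0,0,0]],[1,[-4.8,0,8.8],[0,0,0]]]'
```

```text
clock: 17.28
position: [0.5507, -0.0253, 0.0252]
tool_rot: [[-0.863, -0.166, -0.476], [-0.146, 0.986, -0.08], [0.483, 0.001, -0.876]]
contact_force: [-0.1, 0.9, -3.0]
width: 0.0363
grasp_force: 30.0
```

```bash
python3 -m inch '[[1,[-0.5,0,0.9],[0,0,0]],[1,[-1,0,1.8],[0,0,0]],[1,[-1,0,1.8],[0,0,0]],[1,[-1,0,1.8],[0,0,0]]]'
python3 -m inch '[[1,[-0.5,0,0.9],[0,0,0]],[1,[-1,0,1.8],[0,0,0]],[1,[-1,0,1.8],[0,0,0]],[1,[-1,0,1.8],[0,0,0]]]'
```

```text
clock: 17.62
position: [0.5511, -0.0253, 0.0243]
tool_rot: [[-0.864, -0.166, -0.476], [-0.146, 0.986, -0.08], [0.483, 0.0, -0.876]]
contact_force: [0.3, 0.4, 6.6]
width: 0.0353
grasp_force: 30.0
clock: 17.95
position: [0.5511, -0.0253, 0.0242]
tool_rot: [[-0.863, -0.166, -0.476], [-0.146, 0.986, -0.08], [0.483, -0.0, -0.876]]
contact_force: [0.3, 1.5, 19.1]
width: 0.0354
grasp_force: 30.0
```

```bash
python3 -m inch '[[-1,[0.5,0,-1],[0,0,0]],[-1,[0.5,0,-1],[0,0,0]],[-1,[0.5,0,-1],[0,0,0]],[-1,[0.5,0,-1],[0,0,0]],[-1,[0.5,0,-1],[0,0,0]],[-1,[0.5,0,-25],[0,0,0]],[-1,[0.5,0,-60],[0,0,0]],[-1,[0.5,0,-100],[0,0,0]],[-1,[0.5,0,-140],[0,0,0]],[-1,[0.5,0,-140],[0,0,0]]]'
python3 - <<'E'
from h import *
go(.5147,-.035,.36,99.7)
E
```

```text
clock: 18.78
position: [0.6236, -0.014, 0.1504]
tool_rot: [[-0.87, -0.167, -0.464], [-0.146, 0.986, -0.081], [0.471, -0.003, -0.882]]
contact_force: [1.7, -0.4, 0.4]
width: 0.0875
grasp_force: 0.0
shift [196.6, -3.0, -132.6] rot [-0.0023, -0.4908, -0.0022]
```

```bash
python3 -m inch '[[-1,[30,0,-25],[0,0,0]],[-1,[65,-1,-45],[0,-0.1,0]],[-1,[95,-2,-65],[0,-0.2,0]],[-1,[125,-3,-85],[0,-0.3,0]],[-1,[155,-3,-105],[0,-0.4,0]],[-1,[180,-3,-122],[0,-0.5,0]],[-1,[197,-3,-133],[0,-0.5,0]],[-1,[197,-3,-133],[0,-0.5,0]],[-1,[197,-3,-133],[0,-0.5,0]],[-1,[197,-3,-133],[0,-0.5,0]]]'
python3 - <<'E'
from h import *
c=save("wrist","w5"); P=cloud(c); s=robot.observe(); print(s["position"],s["tool_rot"][2])
m=(P[...,2]>.095)&(P[...,2]<.107)&(np.hypot(P[...,0]-.55,P[...,1]+.025)<.08)
q=P[m]; print(m.sum(),q.mean(0),cv2.minAreaRect((q[:,:2]*1000).astype(np.float32)))
vv,uu=np.where(m); r=cv2.minAreaRect(np.stack([uu,vv],1).astype(np.float32)); print(r)
b=np.array([atz(c,u,v,.1)[:2] for u,v in cv2.boxPoints(r)]); print(b.mean(0)); go(*b.mean(0),.066,99.7)
E
```

```text
clock: 19.62
position: [0.5109, -0.0352, 0.3544]
tool_rot: [[-0.986, -0.166, -0.005], [-0.166, 0.986, 0.0], [0.005, 0.001, -1.0]]
contact_force: [0.5, 0.2, -0.5]
width: 0.0881
grasp_force: 0.0
[ 0.51097235 -0.03506218  0.35371661] [ 0.00656217  0.00157065 -0.99997724]
1253 [ 0.54463405 -0.02585807  0.10038341] ((545.1143798828125, -25.772974014282227), (58.916141510009766, 35.52216339111328), 9.586441040039062)
((254.5, 185.0), (44.0, 27.0), 90.0)
[ 0.54502281 -0.025807  ]
shift [-37.0, 3.0, 287.5] rot [0.0016, -0.0066, -0.0019]
```

```bash
python3 -m inch '[[-1,[0,0,0],[0,0,0]],[-1,[0,0,0],[0,0,0]],[-1,[0,0,0],[0,0,0]]]'
python3 - <<'E'
from h import *
c=save("wrist","w6"); P=cloud(c); s=robot.observe(); print(s["position"],s["tool_rot"][2])
m=(P[...,2]>.095)&(P[...,2]<.107)&(np.hypot(P[...,0]-.55,P[...,1]+.025)<.08)
q=P[m]; print(q.mean(0),cv2.minAreaRect((q[:,:2]*1000).astype(np.float32)))
vv,uu=np.where(m); r=cv2.minAreaRect(np.stack([uu,vv],1).astype(np.float32))
b=np.array([atz(c,u,v,.1)[:2] for u,v in cv2.boxPoints(r)]); print(b.mean(0)); go(*(b.mean(0)+[.0011,-.001]),.066,99.7)
E
```

```text
clock: 19.92
position: [0.5111, -0.035, 0.3543]
tool_rot: [[-0.986, -0.167, -0.006], [-0.167, 0.986, 0.0], [0.006, 0.001, -1.0]]
contact_force: [0.7, -0.5, -0.1]
width: 0.0878
grasp_force: 0.0
[ 0.51104726 -0.03505121  0.35459212] [ 0.00551985  0.0011789  -0.99998407]
[ 0.54446512 -0.02566772  0.10039028] ((544.8651123046875, -25.488157272338867), (58.767391204833984, 35.47097396850586), 9.438634872436523)
[ 0.54489121 -0.02559483]
shift [-37.5, 2.2, 288.4] rot [0.0012, -0.0055, -0.0017]
```

```bash
python3 -m inch '[[-1,[-37.5,2,20],[0,-0.005,0]],[-1,[-37.5,2,60],[0,-0.005,0]],[-1,[-37.5,2,100],[0,-0.005,0]],[-1,[-37.5,2,140],[0,-0.005,0]],[-1,[-37.5,2,180],[0,-0.005,0]],[-1,[-37.5,2,220],[0,-0.005,0]],[-1,[-37.5,2,250],[0,-0.005,0]],[-1,[-37.5,2,275],[0,-0.005,0]],[-1,[-37.5,2,288],[0,-0.005,0]],[-1,[-37.5,2,288],[0,-0.005,0]]]'
python3 -m inch '[[-1,[0,0,0],[0,0,0]],[-1,[0,0,0],[0,0,0]],[1,[0,0,0],[0,0,0]],[1,[0,0,0],[0,0,0]],[1,[0,0,0],[0,0,0]],[1,[0,0,0],[0,0,0]],[1,[0,0,0],[0,0,0]],[1,[0,0,0],[0,0,0]],[1,[0,0,0],[0,0,0]],[1,[0,0,0],[0,0,0]]]'
python3 -c "
from h import *
go(.5460,-.0266,.066,99.7)"
```

```text
clock: 20.8
position: [0.5438, -0.0266, 0.0641]
tool_rot: [[-0.986, -0.166, -0.005], [-0.166, 0.986, 0.002], [0.005, 0.003, -1.0]]
contact_force: [-0.7, -0.9, 0.3]
width: 0.0876
grasp_force: 0.0
clock: 21.63
position: [0.5463, -0.0271, 0.0676]
tool_rot: [[-0.986, -0.166, 0.001], [-0.166, 0.986, 0.001], [-0.001, 0.0, -1.0]]
contact_force: [0.5, -0.5, -0.7]
width: 0.0381
grasp_force: 0.0
shift [0.3, 0.5, 1.6] rot [0.0004, 0.0014, -0.0021]
```

Close fully and lift.

```bash
python3 -m inch '[[1,[0,0,0],[0,0,0]],[1,[0,0,0],[0,0,0]],[1,[0,0,-6],[0,0,0]],[1,[0,0,-25],[0,0,0]],[1,[0,0,-60],[0,0,0]],[1,[0,0,-100],[0,0,0]],[1,[0,0,-140],[0,0,0]],[1,[0,0,-180],[0,0,0]],[1,[0,0,-212],[0,0,0]],[1,[0,0,-212],[0,0,0]]]'
python3 -m inch '[[1,[0,0,0],[0,0,0]],[1,[0,0,0],[0,0,0]],[1,[0,0,0],[0,0,0]],[1,[0,0,0],[0,0,0]]]'
python3 -c "
from h import *
go(.4960,.2244,.278,99.7)"
```

```text
clock: 22.47
position: [0.5498, -0.0278, 0.2871]
tool_rot: [[-0.986, -0.167, 0.013], [-0.167, 0.986, -0.002], [-0.013, -0.004, -1.0]]
contact_force: [1.4, -0.4, -1.6]
width: 0.0356
grasp_force: 29.9
clock: 22.8
position: [0.5446, -0.027, 0.2774]
tool_rot: [[-0.986, -0.166, -0.003], [-0.166, 0.986, 0.001], [0.003, 0.002, -1.0]]
contact_force: [-0.1, 0.6, -2.9]
width: 0.0359
grasp_force: 29.9
shift [6.1, 256.0, -0.1] rot [0.0019, -0.0027, -0.0021]
```

```bash
python3 -m inch '[[1,[0,20,0],[0,0,0]],[1,[1,55,0],[0,0,0]],[1,[2,90,0],[0,0,0]],[1,[3,125,0],[0,0,0]],[1,[4,160,0],[0,0,0]],[1,[5,195,0],[0,0,0]],[1,[6,225,0],[0,0,0]],[1,[7,245,0],[0,0,0]],[1,[7,255,0],[0,0,0]],[1,[7,256,0],[0,0,0]]]'
python3 -m inch '[[1,[0,0,0],[0,0,0]],[1,[0,0,0],[0,0,0]],[1,[0,0,0],[0,0,0]],[1,[0,0,0],[0,0,0]],[1,[0,0,0],[0,0,0]],[1,[0,0,0],[0,0,0]],[1,[0,0,0],[0,0,0]],[1,[0,0,0],[0,0,0]]]'
python3 - <<'E'
from h import *
go(.4960,.2244,.278,99.7); s=robot.observe(); print(s["position"])
c=save("wrist","w7"); P=cloud(c); im=c[0]; T=s["position"]; R=np.array(s["tool_rot"])
cv2.imwrite("pics/w72.png",cv2.resize(im[80:330,150:350],(800,600)[:1]+(1000,))[:600,:,::-1])
bl=im[...,2].astype(int)-im[...,0]
v,u=np.mgrid[:384,:512]
m=(bl>60)&(v>140)&(v<270)&(u>195)&(u<310)&(P[...,2]>T[2]+.02); q=P[m]
n=np.linalg.svd(q-q.mean(0),full_matrices=False)[2][2]; n*=np.sign(n[2]); print("top n",n,q.mean(0)-T)
# block edges in this view by depth
Z=P[...,2]; mm=((Z>.054)&(Z<.066))
for r in (118,125,135,145): 
    w=np.where(mm[r])[0]; w=w[(w>205)&(w<300)]; print(r,w.min(),w.max())
for uu in (222,226,278): 
    w=np.where(mm[:,uu])[0]; w=w[(w>90)&(w<260)]; print(uu,w.min(),w.max())
E
```

```text
clock: 23.63
position: [0.4956, 0.2255, 0.2784]
tool_rot: [[-0.986, -0.169, -0.001], [-0.169, 0.986, 0.0], [0.001, 0.0, -1.0]]
contact_force: [-0.3, -0.1, -1.7]
width: 0.0362
grasp_force: 29.9
clock: 24.3
position: [0.4967, 0.2239, 0.2798]
tool_rot: [[-0.986, -0.166, 0.001], [-0.166, 0.986, 0.001], [-0.002, 0.0, -1.0]]
contact_force: [0.4, 0.7, -2.1]
width: 0.0362
grasp_force: 29.9
shift [0.6, 0.6, 1.8] rot [0.0004, 0.0016, -0.0024]
[0.49668037 0.22386785 0.27977016]
top n [-0.0018735  -0.0104004   0.99994416] [-0.0158382  -0.00189072  0.03287085]
118 221 286
125 222 286
135 222 286
145 222 285
222 110 169
226 110 161
278 110 158
```

Run:
```python
from h import *
from scipy.optimize import least_squares
c=load("w7"); T=np.array([.49668,.22387,.27977]); ex=np.array([.986,.166]); ey=np.array([-.166,.986])
im=c[0].astype(int); g=im.sum(2)
def f(u,v,z): q=atz(c,u,v,z)[:2]-T[:2]; return np.round([q@ex*1000,q@ey*1000],2)
print("block left",[f(x,r,.06) for x,r in((220.6,118),(221.5,135),(221.6,145))])
print("block right",[f(x,r,.06) for x,r in((286.4,118),(286.2,135),(285.8,145))])
print("block back",[f(u,109.5,.06) for u in(226,278)])
bl=im[...,2]-im[...,0]
for r in(205,215,230,245):
    w=np.where(bl[r]>45)[0]; w=w[(w>195)&(w<310)]; print(r,f(w.min()-.5,r,T[2]+.034),f(w.max()+.5,r,T[2]+.034))
for u in (225,255,280): 
    x=im[185:215,u,2]; k=np.argmax(np.diff(x.astype(float)[:])) ; print(u,185+k+.5,f(u,185+k+.5,T[2]+.034))
print(g[112:150:8,214:230].tolist())
```

```text
block left [array([-49.81, -35.04]), array([-30.82, -34.48]), array([-19.42, -34.64])]
block right [array([-49.77,  39.07]), array([-30.77,  39.31]), array([-19.37,  39.13])]
block back [array([-59.13, -28.77]), array([-59.1 ,  29.44])]
205 [-26.43 -16.59] [-26.39  17.74]
215 [-22.17 -16.33] [-22.13  17.87]
230 [-15.65 -16.53] [-15.62  18.07]
245 [ -8.98 -16.75] [-8.94 18.28]
225 194.5 [-30.82 -10.24]
255 195.5 [-30.39   1.78]
280 195.5 [-30.38  11.81]
[[456, 452, 451, 447, 445, 448, 434, 401, 349, 323, 321, 322, 325, 322, 326, 324], [395, 401, 395, 392, 395, 391, 390, 370, 340, 325, 322, 323, 316, 323, 321, 323], [415, 419, 418, 420, 414, 419, 438, 489, 547, 570, 580, 578, 574, 568, 552, 511], [429, 430, 428, 433, 429, 430, 438, 483, 544, 577, 583, 580, 580, 584, 575, 556], [427, 427, 429, 431, 428, 434, 440, 482, 545, 576, 587, 581, 582, 580, 570, 550]]
```

```bash
python3 -m inch '[[1,[0.3,1.4,8],[0,0,0]],[1,[0.3,1.4,22],[0,0,0]],[1,[0.3,1.4,36],[0,0,0]],[1,[0.3,1.4,50],[0,0,0]],[1,[0.3,1.4,60],[0,0,0]],[1,[0.3,1.4,67],[0,0,0]],[1,[0.3,1.4,72],[0,0,0]],[1,[0.3,1.4,75],[0,0,0]],[1,[0.3,1.4,75],[0,0,0]],[1,[0.3,1.4,75],[0,0,0]]]'
python3 -m inch '[[1,[0,0,0],[0,0,0]],[1,[0,0,0],[0,0,0]],[1,[0,0,0],[0,0,0]]]'
python3 - <<'E'
from h import *
b=save("side","sd7")[0][65:185,130:250]; a=save("scene","sc7")[0][60:180,290:410]
cv2.imwrite("pics/cr7.png",np.hstack([cv2.resize(x,(400,400),interpolation=cv2.INTER_CUBIC) for x in(a,b)])[:,:,::-1])
E
```

```text
clock: 25.18
position: [0.4962, 0.2255, 0.205]
tool_rot: [[-0.986, -0.166, 0.001], [-0.166, 0.986, 0.001], [-0.002, 0.0, -1.0]]
contact_force: [-0.6, 0.8, -2.9]
width: 0.036
grasp_force: 29.9
clock: 25.43
position: [0.4962, 0.2255, 0.2051]
tool_rot: [[-0.986, -0.166, 0.002], [-0.166, 0.986, 0.001], [-0.002, 0.0, -1.0]]
contact_force: [-1.0, -0.7, -2.7]
width: 0.0357
grasp_force: 29.9
```

View pics/cr7.png

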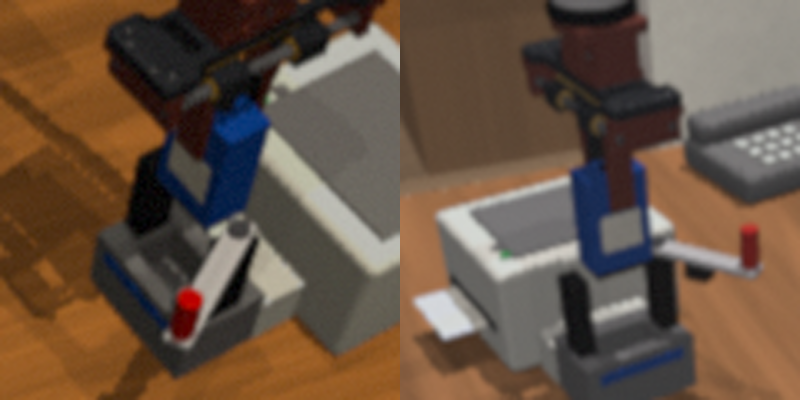

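The cartridge is upright between the posts with no side force. I'll lower it slowly.

```bash
python3 -m inch '[[1,[0,0,4],[0,0,0]],[1,[0,0,10],[0,0,0]],[1,[0,0,16],[0,0,0]],[1,[0,0,22],[0,0,0]],[1,[0,0,27],[0,0,0]],[1,[0,0,30],[0,0,0]],[1,[0,0,30],[0,0,0]]]'
python3 -m inch '[[1,[0,0,4],[0,0,0]],[1,[0,0,10],[0,0,0]],[1,[0,0,16],[0,0,0]],[1,[0,0,22],[0,0,0]],[1,[0,0,27],[0,0,0]],[1,[0,0,30],[0,0,0]],[1,[0,0,32],[0,0,0]],[1,[0,0,32],[0,0,0]]]'
```

```text
clock: 26.12
position: [0.496, 0.2253, 0.1737]
tool_rot: [[-0.986, -0.166, 0.0], [-0.166, 0.986, 0.0], [-0.0, 0.0, -1.0]]
contact_force: [-0.0, -0.2, -2.6]
width: 0.0362
grasp_force: 29.9
clock: 26.78
position: [0.4961, 0.2254, 0.1422]
tool_rot: [[-0.986, -0.166, 0.001], [-0.166, 0.986, 0.0], [-0.001, 0.0, -1.0]]
contact_force: [-1.1, 0.1, -3.2]
width: 0.0361
grasp_force: 29.9
```

```bash
python3 -m inch '[[1,[0,0,3],[0,0,0]],[1,[0,0,6],[0,0,0]],[1,[0,0,9],[0,0,0]],[1,[0,0,12],[0,0,0]],[1,[0,0,14],[0,0,0]],[1,[0,0,16],[0,0,0]],[1,[0,0,18],[0,0,0]],[1,[0,0,18],[0,0,0]]]'
```

```text
clock: 27.45
position: [0.4962, 0.2254, 0.1243]
tool_rot: [[-0.986, -0.166, 0.001], [-0.166, 0.986, 0.001], [-0.001, 0.0, -1.0]]
contact_force: [-0.5, -0.4, -3.3]
width: 0.036
grasp_force: 29.9
```

```bash
python3 -m inch '[[1,[0,0,1.5],[0,0,0]],[1,[0,0,3],[0,0,0]],[1,[0,0,4.5],[0,0,0]],[1,[0,0,6],[0,0,0]],[1,[0,0,7],[0,0,0]],[1,[0,0,7],[0,0,0]]]'
python3 -m inch '[[1,[0,0,1.5],[0,0,0]],[1,[0,0,3],[0,0,0]],[1,[0,0,4.5],[0,0,0]],[1,[0,0,5],[0,0,0]],[1,[0,0,5],[0,0,0]]]'
```

```text
clock: 27.95
position: [0.4962, 0.2255, 0.1174]
tool_rot: [[-0.986, -0.166, 0.001], [-0.166, 0.986, 0.001], [-0.001, 0.0, -1.0]]
contact_force: [-1.0, -0.2, -1.9]
width: 0.0362
grasp_force: 29.9
clock: 28.37
position: [0.4963, 0.2255, 0.1125]
tool_rot: [[-0.986, -0.166, 0.001], [-0.166, 0.986, 0.001], [-0.001, 0.0, -1.0]]
contact_force: [-0.5, -1.3, -2.1]
width: 0.0362
grasp_force: 29.9
```

It has entered cleanly.

```bash
python3 -m inch '[[1,[0,0,2],[0,0,0]],[1,[0,0,5],[0,0,0]],[1,[0,0,8],[0,0,0]],[1,[0,0,10],[0,0,0]],[1,[0,0,10],[0,0,0]]]'
python3 -m inch '[[1,[0,0,2],[0,0,0]],[1,[0,0,4.5],[0,0,0]],[1,[0,0,7],[0,0,0]],[1,[0,0,9],[0,0,0]],[1,[0,0,10.5],[0,0,0]],[1,[0,0,11],[0,0,0]],[1,[0,0,11],[0,0,0]]]'
```

```text
clock: 28.78
position: [0.4963, 0.2255, 0.1022]
tool_rot: [[-0.986, -0.166, 0.001], [-0.166, 0.986, 0.001], [-0.001, 0.0, -1.0]]
contact_force: [-0.1, -0.1, -3.1]
width: 0.0358
grasp_force: 29.9
clock: 29.37
position: [0.4962, 0.2255, 0.0915]
tool_rot: [[-0.986, -0.166, 0.001], [-0.166, 0.986, 0.001], [-0.001, 0.0, -1.0]]
contact_force: [0.4, 0.3, -2.8]
width: 0.0357
grasp_force: 29.9
```

```bash
python3 -m inch '[[1,[0,0,1],[0,0,0]],[1,[0,0,2],[0,0,0]],[1,[0,0,2.5],[0,0,0]],[1,[0,0,2.5],[0,0,0]]]'
python3 -m inch '[[1,[0,0,0.5],[0,0,0]],[1,[0,0,1],[0,0,0]],[1,[0,0,1.5],[0,0,0]],[1,[0,0,1.5],[0,0,0]]]'
```

```text
clock: 29.7
position: [0.4963, 0.2255, 0.0891]
tool_rot: [[-0.986, -0.166, 0.001], [-0.166, 0.986, 0.001], [-0.001, 0.0, -1.0]]
contact_force: [-0.3, -0.1, -2.3]
width: 0.036
grasp_force: 29.9
clock: 30.03
position: [0.4963, 0.2255, 0.0876]
tool_rot: [[-0.986, -0.166, 0.001], [-0.166, 0.986, 0.001], [-0.001, 0.0, -1.0]]
contact_force: [0.0, 1.3, -2.7]
width: 0.036
grasp_force: 29.9
```

```bash
python3 -m inch '[[1,[0,0,0.5],[0,0,0]],[1,[0,0,1],[0,0,0]],[1,[0,0,1.5],[0,0,0]],[1,[0,0,1.5],[0,0,0]]]'
```

```text
clock: 30.37
position: [0.4965, 0.2258, 0.0874]
tool_rot: [[-0.986, -0.166, 0.002], [-0.166, 0.986, 0.001], [-0.002, 0.001, -1.0]]
contact_force: [-3.5, 0.2, 9.4]
width: 0.0359
grasp_force: 30.0
```

Seated: contact came at the predicted height. Release, rise and locate the knob.

```bash
python3 -m inch '[[-1,[0,0,-1],[0,0,0]],[-1,[0,0,-1],[0,0,0]],[-1,[0,0,-1],[0,0,0]],[-1,[0,0,-1],[0,0,0]],[-1,[0,0,-1],[0,0,0]],[-1,[0,0,-15],[0,0,0]],[-1,[0,0,-50],[0,0,0]],[-1,[0,0,-90],[0,0,0]],[-1,[0,0,-130],[0,0,0]],[-1,[0,0,-160],[0,0,0]]]'
python3 - <<'E'
from h import *
O=np.array([.4961,.2254]); ex=np.array([.986,.166]); ey=np.array([-.166,.986])
for n in("scene","side"):
    c=save(n,n+"9"); P=cloud(c); h,S,V=cv2.split(cv2.cvtColor(c[0],cv2.COLOR_RGB2HSV))
    m=((h<5)|(h>175))&(S>170)&(V>110)&(P[...,2]>.15)&(P[...,2]<.195)&(P[...,0]>.55)&(P[...,0]<.66)&(P[...,1]>.1)&(P[...,1]<.2); q=P[m]
    print(n,m.sum(),q.mean(0), (q.mean(0)[:2]-O)@ex*1000,(q.mean(0)[:2]-O)@ey*1000)
    m=(P[...,2]>.112)&(P[...,2]<.128)&(h>100)&(h<122)&(S>100)&(np.hypot(*np.moveaxis(P[...,:2]-O,-1,0))<.06); q=P[m]; print("cart top",m.sum(),q.mean(0) if len(q) else "")
s=robot.observe(); print(s["position"])
E
```

```text
clock: 31.2
position: [0.4967, 0.2256, 0.2493]
tool_rot: [[-0.986, -0.166, 0.004], [-0.166, 0.986, 0.001], [-0.004, 0.001, -1.0]]
contact_force: [0.3, 0.3, -0.1]
width: 0.0877
grasp_force: 0.0
scene 34 [0.6045702  0.15314684 0.18927644] 94.95758993121191 -89.24766439828679
cart top 285 [0.49591362 0.22218733 0.11936127]
side 12 [0.60020918 0.14739915 0.18788964] 89.70351178165576 -94.19096248768771
cart top 148 [0.49480519 0.21708877 0.11928621]
[0.49966269 0.22655243 0.25186871]
```

The cartridge top is at 119–120 mm, so it is fully seated. The knob is at bay coordinates (92, -91) mm. I'll go there, grip it, and trace the arc about the hinge.

```bash
python3 -m inch '[[-1,[-25,-25,0],[0,0,0]],[-1,[-50,-50,0],[0,0,0]],[-1,[-75,-75,0],[0,0,0]],[-1,[-92,-91,0],[0,0,0]],[-1,[-92,-91,0],[0,0,0]],[-1,[-92,-91,20],[0,0,0]],[-1,[-92,-91,50],[0,0,0]],[-1,[-92,-91,75],[0,0,0]],[-1,[-92,-91,89],[0,0,0]],[-1,[-92,-91,89],[0,0,0]]]'
python3 -m inch '[[-1,[0,0,0],[0,0,0]],[-1,[0,0,0],[0,0,0]],[1,[0,0,0],[0,0,0]],[1,[0,0,0],[0,0,0]],[1,[0,0,0],[0,0,0]],[1,[0,0,0],[0,0,0]],[1,[0,0,0],[0,0,0]],[1,[0,0,0],[0,0,0]],[1,[0,0,0],[0,0,0]],[1,[0,0,0],[0,0,0]]]'
```

```text
clock: 32.13
position: [0.598, 0.1509, 0.1525]
tool_rot: [[-0.986, -0.166, -0.008], [-0.166, 0.986, -0.0], [0.008, 0.001, -1.0]]
contact_force: [-0.7, 0.6, -0.1]
width: 0.0879
grasp_force: 0.0
clock: 32.97
position: [0.6021, 0.151, 0.1573]
tool_rot: [[-0.986, -0.166, 0.001], [-0.166, 0.986, 0.001], [-0.001, 0.0, -1.0]]
contact_force: [0.9, 0.3, -0.6]
width: 0.038
grasp_force: 0.0
```

```bash
python3 -m inch '[[1,[0,0,0],[0,0,0]],[1,[0,0,0],[0,0,0]],[1,[0,0,0],[0,0,0]],[1,[0,0,0],[0,0,0]]]'
python3 - <<'E'
from h import *
O=np.array([.4961,.2254]); ex=np.array([.986,.166]); ey=np.array([-.166,.986])
T=robot.observe()["position"]; b=np.array([(T[:2]-O)@ex,(T[:2]-O)@ey])*1000; print(b)
th0=np.arctan2(-b[1],-(b[0]-45)); print("th",th0, np.hypot(b[0]-45,b[1]))
p0=np.array([45-100*np.cos(th0),-100*np.sin(th0)])
for t in np.append(np.arange(th0,0,-.15),[0,-.03]): p=np.array([45-100*np.cos(t),-100*np.sin(t)]); d=p-p0; print(round(t,2),[round(-d[0],1),round(d[1],1)])
E
```

```text
clock: 33.3
position: [0.6004, 0.1528, 0.1571]
tool_rot: [[-0.986, -0.166, -0.002], [-0.166, 0.986, 0.004], [0.001, 0.004, -1.0]]
contact_force: [-3.5, 5.9, 2.8]
width: 0.0172
grasp_force: 30.0
[ 90.81515284 -88.90960941]
th 2.0466091590343423 100.01973242945795
2.05 [np.float64(-0.0), np.float64(0.0)]
1.9 [np.float64(13.8), np.float64(-5.8)]
1.75 [np.float64(28.3), np.float64(-9.6)]
1.6 [np.float64(43.2), np.float64(-11.1)]
1.45 [np.float64(58.2), np.float64(-10.3)]
1.3 [np.float64(72.9), np.float64(-7.4)]
1.15 [np.float64(87.0), np.float64(-2.2)]
1.0 [np.float64(100.1), np.float64(4.9)]
0.85 [np.float64(112.1), np.float64(14.0)]
0.7 [np.float64(122.5), np.float64(24.7)]
0.55 [np.float64(131.2), np.float64(36.9)]
0.4 [np.float64(138.0), np.float64(50.3)]
0.25 [np.float64(142.8), np.float64(64.5)]
0.1 [np.float64(145.3), np.float64(79.2)]
0.0 [np.float64(145.8), np.float64(88.9)]
-0.03 [np.float64(145.8), np.float64(91.9)]
```

```bash
python3 -m inch '[[1,[7,-3,0],[0,0,0]],[1,[14,-5,0],[0,0,0]],[1,[21,-7,0],[0,0,0]],[1,[28,-9,0],[0,0,0]],[1,[36,-9.5,0],[0,0,0]],[1,[44,-9.5,0],[0,0,0]],[1,[52,-9,0],[0,0,0]],[1,[59,-8.5,0],[0,0,0]],[1,[59,-8.5,0],[0,0,0]]]'
python3 - <<'E'
from h import *
O=np.array([.4961,.2254]); ex=np.array([.986,.166]); ey=np.array([-.166,.986])
T=robot.observe()["position"]; b=np.array([(T[:2]-O)@ex,(T[:2]-O)@ey])*1000; print(b, np.hypot(b[0]-45,b[1]),np.arctan2(-b[1],-(b[0]-45)))
E
```

```text
clock: 34.05
position: [0.5452, 0.1323, 0.1572]
tool_rot: [[-0.986, -0.166, 0.002], [-0.166, 0.986, -0.0], [-0.002, -0.0, -1.0]]
contact_force: [1.5, -2.5, -2.0]
width: 0.0173
grasp_force: 30.0
[ 32.96054239 -99.93093444] 100.65356524885331 1.4508964250921366
```

```bash
python3 -m inch '[[1,[7,1.5,0],[0,0,0]],[1,[15,3,0],[0,0,0]],[1,[22,5.5,0],[0,0,0]],[1,[29,8,0],[0,0,0]],[1,[35.5,11.5,0],[0,0,0]],[1,[42,15,0],[0,0,0]],[1,[48,19.5,0],[0,0,0]],[1,[54,24,0],[0,0,0]],[1,[59,29.5,0],[0,0,0]],[1,[64,35,0],[0,0,0]]]'
python3 - <<'E'
from h import *
O=np.array([.4961,.2254]); ex=np.array([.986,.166]); ey=np.array([-.166,.986])
T=robot.observe()["position"]; b=np.array([(T[:2]-O)@ex,(T[:2]-O)@ey])*1000; print(b, np.hypot(b[0]-45,b[1]),np.arctan2(-b[1],-(b[0]-45)))
E
```

```text
clock: 34.88
position: [0.4726, 0.1519, 0.1569]
tool_rot: [[-0.986, -0.168, -0.006], [-0.167, 0.986, -0.008], [0.007, -0.007, -1.0]]
contact_force: [-9.0, -19.3, 9.7]
width: 0.0176
grasp_force: 30.0
[-35.35791287 -68.54228736] 105.61931317920197 0.7062114437363222
```

```bash
python3 -m inch '[[1,[0,0,0],[0,0,0]],[1,[0,0,0],[0,0,0]]]'
python3 - <<'E'
from h import *
a=save("scene","sca")[0][70:190,290:410]; b=save("side","sda")[0][75:195,125:245]
cv2.imwrite("pics/cra.png",np.hstack([cv2.resize(x,(400,400),interpolation=cv2.INTER_CUBIC) for x in(a,b)])[:,:,::-1])
E
```

```text
clock: 35.05
position: [0.4712, 0.1531, 0.1568]
tool_rot: [[-0.986, -0.168, -0.008], [-0.168, 0.986, -0.006], [0.009, -0.005, -1.0]]
contact_force: [-10.2, -15.1, 13.0]
width: 0.0173
grasp_force: 30.0
```

View pics/cra.png

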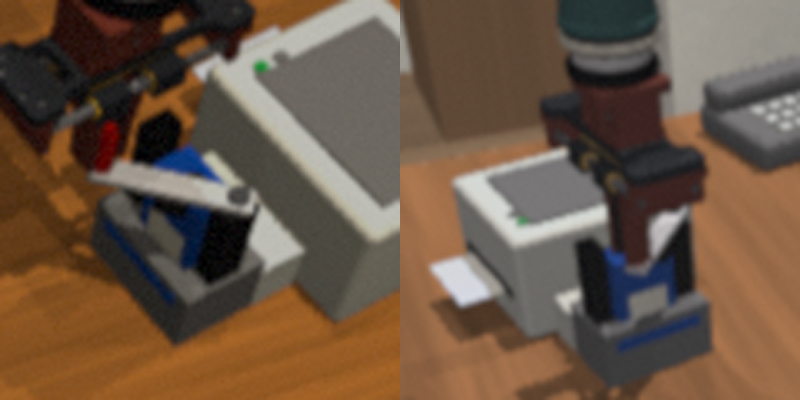

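Force on the tool is purely radial, about 18 N outward along the lever. The knob sits roughly 5 mm off the pad centre in x, so my arc is offset rather than blocked. I'll shift the arc centre and continue.

```bash
python3 -m inch '[[1,[3,0,0],[0,0,0]],[1,[6,0.5,0],[0,0,0]],[1,[9,4.5,0],[0,0,0]],[1,[12,8.5,0],[0,0,0]],[1,[15,13,0],[0,0,0]],[1,[17.5,17,0],[0,0,0]],[1,[17.5,17,0],[0,0,0]]]'
python3 - <<'E'
from h import *
O=np.array([.4961,.2254]); ex=np.array([.986,.166]); ey=np.array([-.166,.986])
s=robot.observe(); T=s["position"]; b=np.array([(T[:2]-O)@ex,(T[:2]-O)@ey])*1000; f=s["contact_force"][:2]; print(b,"force bay",f@ex,f@ey)
E
```

```text
clock: 35.73
position: [0.4532, 0.169, 0.1568]
tool_rot: [[-0.986, -0.167, -0.004], [-0.167, 0.986, -0.003], [0.005, -0.002, -1.0]]
contact_force: [-6.0, -7.3, 5.8]
width: 0.0172
grasp_force: 30.0
[-51.62656237 -48.53082234] force bay -7.158245023177523 -6.156588718137643
```

```bash
python3 -m inch '[[1,[3.5,4.5,0],[0,0,0]],[1,[6,9,0],[0,0,0]],[1,[8,14,0],[0,0,0]],[1,[10,18.5,0],[0,0,0]],[1,[11.5,23,0],[0,0,0]],[1,[12.5,28,0],[0,0,0]],[1,[13.5,33,0],[0,0,0]],[1,[14,38,0],[0,0,0]],[1,[14,38,0],[0,0,0]]]'
python3 - <<'E'
from h import *
O=np.array([.4961,.2254]); ex=np.array([.986,.166]); ey=np.array([-.166,.986])
s=robot.observe(); T=s["position"]; b=np.array([(T[:2]-O)@ex,(T[:2]-O)@ey])*1000; f=s["contact_force"][:2]; print(b,"force bay",f@ex,f@ey)
E
```

```text
clock: 36.48
position: [0.4315, 0.2046, 0.1567]
tool_rot: [[-0.986, -0.167, -0.007], [-0.167, 0.986, -0.002], [0.008, -0.001, -1.0]]
contact_force: [-10.8, -1.8, 9.8]
width: 0.0167
grasp_force: 30.5
[-67.18892697  -9.78449142] force bay -10.978433694485961 -0.004984638567875708
```

```bash
python3 -m inch '[[1,[2,3,0],[0,0,0]],[1,[3,6,0],[0,0,0]],[1,[3,9,0],[0,0,0]],[1,[3,11,0],[0,0,0]],[1,[3,12,0],[0,0,0]],[1,[3,12,0],[0,0,0]]]'
python3 - <<'E'
from h import *
O=np.array([.4961,.2254]); ex=np.array([.986,.166]); ey=np.array([-.166,.986])
s=robot.observe(); T=s["position"]; b=np.array([(T[:2]-O)@ex,(T[:2]-O)@ey])*1000; f=s["contact_force"][:2]; print(b,"force bay",f@ex,f@ey)
E
```

```text
clock: 36.98
position: [0.4285, 0.2142, 0.1567]
tool_rot: [[-0.986, -0.168, -0.004], [-0.168, 0.986, -0.005], [0.005, -0.005, -1.0]]
contact_force: [-4.9, -10.8, 6.9]
width: 0.016
grasp_force: 29.8
[-68.48621422   0.15283462] force bay -6.631804090769906 -9.809455378567161
```

```bash
python3 -m inch '[[1,[0,1.5,0],[0,0,0]],[1,[0,1.5,0],[0,0,0]],[1,[0,1.5,0],[0,0,0]]]'
python3 -m inch '[[-1,[0,0,0],[0,0,0]],[-1,[0,0,0],[0,0,0]],[-1,[0,0,0],[0,0,0]],[-1,[0,0,0],[0,0,0]],[-1,[0,0,0],[0,0,0]],[-1,[0,0,0],[0,0,0]],[-1,[0,0,-30],[0,0,0]],[-1,[0,0,-70],[0,0,0]],[-1,[0,0,-110],[0,0,0]],[-1,[0,0,-140],[0,0,0]]]'
python3 -m inch '[[-1,[0,-40,0],[0,0,0]],[-1,[0,-80,0],[0,0,0]],[-1,[0,-120,0],[0,0,0]],[-1,[0,-160,0],[0,0,0]],[-1,[0,-190,0],[0,0,0]],[-1,[0,-190,0],[0,0,0]],[-1,[0,-190,0],[0,0,0]]]'
python3 - <<'E'
from h import *
O=np.array([.4961,.2254]); ex=np.array([.986,.166]); ey=np.array([-.166,.986])
a=save("scene","scz"); b=save("side","sdz")
cv2.imwrite("pics/crz.png",np.hstack([cv2.resize(x,(400,400),interpolation=cv2.INTER_CUBIC) for x in(a[0][70:190,290:410],b[0][75:195,125:245])])[:,:,::-1])
for c in(a,b):
    P=cloud(c); h,S,V=cv2.split(cv2.cvtColor(c[0],cv2.COLOR_RGB2HSV)); r=np.hypot(P[...,0]-O[0],P[...,1]-O[1])
    m=((h<5)|(h>175))&(S>150)&(P[...,2]>.15)&(P[...,2]<.195)&(r<.12); q=P[m][:,:2].mean(0)-O; print("knob",m.sum(),q@ex*1000,q@ey*1000)
    m=(V>90)&(S<60)&(P[...,2]>.143)&(P[...,2]<.155)&(r<.09); q=P[m]; print("lever",m.sum(),cv2.fitLine(q[:,:2].astype(np.float32),2,0,.01,.01).ravel(),cv2.minAreaRect((q[:,:2]*1000).astype(np.float32)))
E
```

```text
clock: 37.23
position: [0.4285, 0.2143, 0.1567]
tool_rot: [[-0.986, -0.168, -0.004], [-0.168, 0.986, -0.008], [0.005, -0.007, -1.0]]
contact_force: [-4.4, -16.4, 7.7]
width: 0.0159
grasp_force: 29.8
clock: 38.07
position: [0.4314, 0.2188, 0.3002]
tool_rot: [[-0.986, -0.167, 0.004], [-0.167, 0.986, 0.002], [-0.004, 0.001, -1.0]]
contact_force: [0.6, 0.0, -0.4]
width: 0.0792
grasp_force: 0.0
clock: 38.65
position: [0.4626, 0.0301, 0.297]
tool_rot: [[-0.987, -0.163, 0.001], [-0.163, 0.987, 0.001], [-0.002, 0.001, -1.0]]
contact_force: [-0.8, 0.7, -1.0]
width: 0.0877
grasp_force: 0.0
knob 68 -49.67136374461057 -4.282254937060555
lever 285 [0.98719203 0.1595364  0.49899483 0.2239532 ] ((496.4290466308594, 224.9158172607422), (118.4747085571289, 23.047195434570312), 9.97371768951416)
knob 38 -58.55872116667239 -6.873494844055905
lever 164 [0.98651147 0.16369203 0.4937612  0.21974644] ((493.71527099609375, 222.44342041015625), (119.88626861572266, 25.091445922851562), 8.189987182617188)
```

View pics/crz.png

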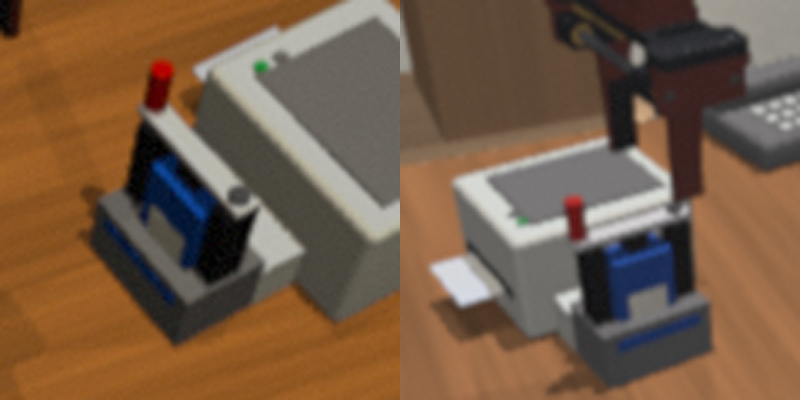

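The final view shows the lever lying over the cartridge, parallel to the pocket, with the knob (crop 160,80) beyond the -x post. The cartridge is fully down and the gripper is clear.

```bash
python3 -c "
from rig import job
print(job.finish_job())"
```

```text
the job is handed in; nothing more can be done
None
```

I loaded the blue cartridge, seated it fully, shut the lever to its stop and let go, then handed the job in at about 39 s; on the first descent the cartridge caught the lever hinge and nudged the lever, so I stood it on the table and regrasped it before loading.

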